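# Rebuild the oven-lamp window and lock away the spare glass

### The job

Take the dust cap off the four-post holder and rebuild the oven-lamp window in there, every part lying flat: first all the white spacer rings there are (one or two), then the clear glass disc on top of them, then the steel retaining ring on the glass with its two lugs up, and last set the dust cap back on the posts. Put every carton of spare glass that stands on the cabinet into its open drawer, inside and below the rim, then slide the drawer fully shut. Leave the other things on the table where they are.

Things in the scene. Friction and masses are not known exactly. Their poses are not given: they have to be found in the camera images.
- holder: fixed holder: round dark base plate (92 mm across, 8 mm thick) with four upright 8 mm posts with pointed tops, on the diagonals of its own x and y axes, 34.5 mm from the centre, up to 70 mm above the table. They leave 30.5 mm radius inside for the 28 mm radius parts. On the own +x, -x, +y and -y sides there is a 41 mm wide gap between posts for fingers. Origin: centre of the underside
- holder_seat (a point): centre of the top of the holder's raised seat, on which the stack is built: 18 mm above the table, 10 mm above the base plate. The seat is 46 mm across, z is up
- cap_knob (a point): centre of the knob of the loose white dust cap, half-way up the knob, on the cap's axis; z up. The cap is a disc 88 mm across with a 5 mm skirt below (inner diameter 82 mm) and a round knob on top, 20 mm across and 25 mm tall. It starts on the tips of the four posts, knob point 86.5 mm above the table (68.5 mm above the seat); standing on the table the knob point is 21.5 mm up
- spacer_a_c (a point): loose plain white plastic spacer ring, outer diameter 56 mm, hole 36 mm, 12 mm thick, same both ways up; this point is its centre, half-way up. Starts flat on the table
- spacer_b_c (a point): loose plain white plastic spacer ring, outer diameter 56 mm, hole 36 mm, 12 mm thick, same both ways up; this point is its centre, half-way up. Starts flat on the table. One of the two spacers may be absent
- glass_c (a point): loose clear flat glass disc, 56 mm diameter, 10 mm thick; this point is its centre. Starts flat on the table
- ret_ring_c (a point): loose dark steel retaining ring, outer diameter 56 mm, hole 46 mm, 10 mm thick, with two small lugs standing 4 mm above its top face on its own +x and -x sides; this point is the centre of the 10 mm ring (half-way up, without lugs); own z points to the lugs. Starts flat on the table, lugs up
- carton_a_c (a point): loose small cardboard carton of spare glass, 36 (own x) x 55 (own y) x 30 mm tall; this point is its centre, half-way up. It starts on top of the cabinet, its 36 mm side roughly along the drawer's travel. Not every carton is present (2 or 3 of them)
- carton_b_c (a point): loose small cardboard carton of spare glass, 36 (own x) x 55 (own y) x 30 mm tall; this point is its centre, half-way up. It starts on top of the cabinet, its 36 mm side roughly along the drawer's travel. Not every carton is present (2 or 3 of them)
- carton_c_c (a point): loose small cardboard carton of spare glass, 36 (own x) x 55 (own y) x 30 mm tall; this point is its centre, half-way up. It starts on top of the cabinet, its 36 mm side roughly along the drawer's travel. Not every carton is present (2 or 3 of them)
- cab_drawer0 (a joint): opening of the drawer in m: 0 is fully shut, up to 0.165 open; starts 0.115 to 0.145 open. It slides easily (about 1 N) and stays where it is left
- cab_drawer0_handle (a point): middle of the drawer's bar handle, 35 mm out from the drawer front, bar 120 mm long along own y, about 62 mm above the table. Own x points away from the robot, into the cabinet: a push along +x on bar or front shuts the drawer. The point moves with the drawer
- drawer_floor (a point): centre of the drawer's inner floor, about 22 mm above the table; moves with the drawer. Inside it is 195 mm (own x, the direction of travel, +x into the cabinet) by 218 mm (own y); side walls rise 56 mm above this floor, the front panel 67 mm. The front panel's inner face is at own x = -0.098. The cabinet's roof covers all farther in than own x = -0.1035 + opening
- cab: fixed grey cabinet, 240 x 260 x 100 mm tall, origin at the centre of its underside, own x points away from the robot; its one drawer slides out along own -x
- salt_jar: small glass salt jar with steel cap, 30 mm across, 45 mm tall, standing among the window parts; origin at its underside; leave it alone
- timer: white kitchen timer, 40 x 65 x 55 mm tall; origin at its underside; leave it alone
- brush: pastry brush lying on the table at the near left; origin at its underside; leave it alone
- spoon: steel spoon lying at the left; origin at its underside; leave it alone
- mug: white mug, 76 mm across, 85 mm tall, at the far left; origin at its underside; leave it alone
- oil_bottle: amber oil bottle, 56 mm across, 170 mm tall, at the right beside the cabinet; origin at its underside; leave it alone
Things that resemble listed ones, but are neither listed nor needed, are in the scene too. What is shaped like the part that bears glass_c but brown or purple is not meant.

How it is judged:
On the way, in this order (a step that is already met when the one before it is completed fails the run):
1. every spacer ring lies flat on the seat of the holder, with nothing of the stack under it (horizontal distance between each of spacer_a_c, spacer_b_c and holder_seat below 0.006 m and z of spacer_a_c in the frame of holder_seat between 0.002 and 0.021 m and angle between the z axis of each of spacer_a_c, spacer_b_c and the z axis of holder_seat, either way round below 0.08 rad and z of spacer_b_c in the frame of holder_seat between 0.002 and 0.021 m), for 0.2 s.
2. the glass disc lies flat on the spacers in the holder (all of step 1 and horizontal distance between glass_c and holder_seat below 0.006 m and z of glass_c in the frame of holder_seat between 0.012 and 0.034 m and angle between the z axis of glass_c and the z axis of holder_seat, either way round below 0.08 rad), for 0.2 s.
3. the retaining ring lies flat on the glass in the holder, lugs up (all of step 2 and horizontal distance between ret_ring_c and holder_seat below 0.006 m and z of ret_ring_c in the frame of holder_seat between 0.022 and 0.044 m and angle between the z axis of ret_ring_c and the z axis of holder_seat, either way round below 0.08 rad and angle between ret_ring_c's own z axis and vertical below 0.08 rad and z of glass_c in the frame of ret_ring_c below -0.005 m), for 0.2 s.
4. the dust cap lies level on the four posts again, over the finished stack (all of step 3 and horizontal distance between cap_knob and holder_seat below 0.01 m and z of cap_knob in the frame of holder_seat between 0.064 and 0.073 m and angle between cap_knob's own z axis and vertical below 0.08 rad), for 0.2 s.
At the end, for the whole second after the job is handed in: In the holder, within 6 mm of its axis and flat to 5 degrees: spacers, then the glass, then the retaining ring, lugs up; the dust cap level (5 degrees) on the four posts, within 10 mm of the axis; every carton in the drawer below its rim; the drawer shut to within 8 mm (all of step 4 and x of carton_a_c in the frame of drawer_floor between -0.1 and 0.1 m and y of carton_a_c in the frame of drawer_floor between -0.11 and 0.11 m and z of carton_a_c in the frame of drawer_floor between 0.005 and 0.045 m and x of carton_b_c in the frame of drawer_floor between -0.1 and 0.1 m and y of carton_b_c in the frame of drawer_floor between -0.11 and 0.11 m and z of carton_b_c in the frame of drawer_floor between 0.005 and 0.045 m and x of carton_c_c in the frame of drawer_floor between -0.1 and 0.1 m and y of carton_c_c in the frame of drawer_floor between -0.11 and 0.11 m and z of carton_c_c in the frame of drawer_floor between 0.005 and 0.045 m and value of joint cab_drawer0 below 0.008 m); the robot touches nothing.
It fails at once if a bystander (salt jar, timer, brush, spoon, mug or oil bottle) is moved more than 5 cm (distance of any of salt_jar, timer, brush, spoon, mug, oil_bottle from where it was at the start of the episode above 0.05 m).
Of spacer_a, spacer_b only 1 to 2 are there at a start; the rules pass over those that are not, and their reading is None.
Of carton_a, carton_b, carton_c only 2 to 3 are there at a start; the rules pass over those that are not, and their reading is None.
At some moment in a run one of spacer_a, spacer_b, glass, ret_ring may be knocked a few centimetres aside while the robot is not near it.
Once in a run the grip may slacken for a moment while it holds something.
It also fails if it takes over 210 s, if anything falls off the work surface, if the arm or the gripper's body presses on something with over 40 N, if the wrist force passes 120 N, or if a joint passes its speed limit or range.

### The arm

A 6-joint arm with a two-finger parallel gripper is mounted at the origin on the work surface. World frame = base frame: x ahead of the robot, y to its left, z up, the work surface at z = 0. Lengths are in m, angles in rad, forces in N, time in s.
With the tool pointing down it reaches from about 0.4 to 0.925 m from the base axis. Payload 3.4 kg.
Tool frame: the origin (TCP) lies midway between the tips of the shut fingers; the grasp point (between the pads) lies 19 mm behind it; z points along the fingers, y is the direction in which the jaws open and shut (so a half turn about z gives the same grasp; the last joint's range is limited). The gripper opens to 85 mm and grips with 20 to 120 N. Pads are 22 mm wide; open, the fingers measure 114 mm over their backs; the gripper's body (76 mm by 85 mm) begins 54 mm behind the grasp point. The pads swing forward as they close: fully open they stand 13 mm farther back than shut.
Start: joints at [1.23, 0.307, 1.506, -0, 1.328, -0.073], TCP at [0.152, 0.555, 0.205] pointing down, gripper open.
Joint ranges: [-3.12, 3.12], [-1.05, 2.28], [0.14, 2.33], [-1.42, 4.57], [0.1, 2.73], [-2.68, 2.68]. Speed limits (rad/s): [2.57, 2.57, 3.14, 3.14, 3.14, 3.14].

### API

Orientations are given as [roll, pitch, yaw] about the fixed x, y, z axes, in that order (R = Rz(yaw) Ry(pitch) Rx(roll)).
In Python, from workcell import robot gives the robot as it stands.
- The arm moves only by the tool move_arm, never from a script. Its argument "plan" is a list that holds one entry, the list of rows, each a list of 5 numbers: the shift along the tool's x, y, z normalised to -1 to 1, where 1 is 500 mm, then the turn about the tool's z normalised to -1 to 1, where 1 is 30 degrees, then the gripper's target within -1 to 1 (fully open at 1, half-way at 0, shut at -1). In form: [[[dx, dy, dz, yaw, fingers], ...]]. A call has 1 to 20 rows; each row is the pose to reach, as a shift and turn from the pose commanded when the call began, along the tool's axes at that moment; what a row does not reach only later rows make up. A row lasts 1/12 s, in which the tool goes at most 41.7 mm and 7.16 degrees, less where a joint would pass 70% of its speed; a pose out of reach is approached as far as the arm can. A call with a number of a shift or a turn outside -1 to 1 is refused whole. A call with a gripper value outside its range is refused whole. The fingers move at their own pace and stop on an object; "grip_force" is the grip in N (left out, the last holds). Time passes only in rows, so rows that repeat a pose let the fingers close. It gives the time, the measured TCP pose, the force and the opening at its end, in the units of the state.
- robot.sense(): the state, without advancing time (a new reading comes with each control period).
- robot.grab_frame(name): name is "side" or "top"; returns (picture, depth): 400x640x3 uint8, blue, green, red; 400x640 float32, m along the optical axis (not along the pixel's ray), 0 where there is no reading.
- robot.get_calibration(name): a dict with "mtx" (3x3 intrinsics, pixels), "xyz" and "orientation" of the camera in the world. Camera axes: x right, y up, looking along -z (the intrinsics and any distortion apply to the point x, -y, -z); pixel columns grow to the right and rows downward; lengths in m; the calibration is good to about 2 mm. A picture is of the moment at which its call begins. get_calibration takes no time and is no camera call.
- robot.hand_in(): hands the job in, once; it reports no verdict.
Trained networks look in the newest picture that a camera, given by its name, has taken for a name from the list of things; names that differ only in an ending like _2 or _b are one class to them, and where a whole thing is asked for, a point or a joint stands for the part that bears it (a point fixed in the world has none). Each returns a list of dicts, best first, with "p" (0 to 1); they miss things now and then, are a little off and sometimes report something else, mostly with a low value. They report only what shows in the picture. A call takes as long as a camera call. They do not tell look-alikes from the thing itself.
- robot.boxes_of(camera, thing): "position" ([column, row] in pixels, amid what is visible of it).
- robot.masks_of(camera, thing): "pixels" (400x640 bool, what is visible of it) and "position" ([column, row] in pixels, amid what is visible of it).
The state is a dict: "clock": time; "joint_pos": joint angles; "qvel": joint speeds; "joint_torque": joint torques, N m; "tool_pos": TCP position; "orientation": TCP orientation; "wrist_force": force on the tool from outside, world axes, zero at the start; "wrist_torque": the same for the moment, N m; "opening": finger opening in m.
Only numpy, scipy, OpenCV 4.12 (cv2) and the standard library are available. Lean on these libraries where they do the work, as an engineer would, in place of code of your own. Each camera call takes 0.05 s, during which the arm holds its last target.

## Working session

There is one attempt and no reset: what is moved stays moved. The work goes in short steps, Python scripts to look and compute and a tool call to move; the robot and the scene stay as the last step left them, time stands still between calls to the robot, and variables do not carry over. Pictures are saved under pics/ and viewed, and the job is handed in when it is done.

Besides the shell and the picture viewer there is one more tool, called after "Emit:" as name([rows], argument=value, ...), one row to a line, values as JSON. move_arm: Moves the arm, as the interface text tells. Its arguments: {"type":"object","properties":{"plan":{"type":"array","items":{"type":"array","items":{"type":"array","items":{"type":"number","minimum":-1,"maximum":1}}}},"grip_force":{"type":"number"}},"required":["plan"]}

```bash
ls; mkdir -p pics
cat > h.py <<'E'
import numpy as np, cv2
from workcell import robot
from scipy.spatial.transform import Rotation as R
def cal(n):
    c=robot.get_calibration(n); K=np.array(c['mtx']); 
    return K,np.array(c['xyz']),R.from_euler('xyz',c['orientation']).as_matrix(),c
def cloud(n,depth):
    K,t,M,c=cal(n)
    v,u=np.mgrid[0:depth.shape[0],0:depth.shape[1]]
    x=(u-K[0,2])/K[0,0]*depth; y=(v-K[1,2])/K[1,1]*depth
    P=np.stack([x,-y,-depth],-1)@M.T+t
    P[depth<=0]=np.nan
    return P
def proj(n,p):
    K,t,M,c=cal(n)
    q=(np.array(p)-t)@M; q=np.stack([q[...,0],-q[...,1],-q[...,2]],-1)
    return np.stack([K[0,0]*q[...,0]/q[...,2]+K[0,2],K[1,1]*q[...,1]/q[...,2]+K[1,2]],-1)
E
python3 - <<'E'
from h import *
for n in('top','side'):
    im,d=robot.grab_frame(n); cv2.imwrite(f'pics/{n}0.png',im); np.save(f'{n}0.npy',d); print(robot.get_calibration(n))
print(robot.sense())
E
```

```text
pics
{'mtx': array([[362.06963534,   0.        , 319.76299389],
       [  0.        , 362.06963534, 199.82540453],
       [  0.        ,   0.        ,   1.        ]]), 'xyz': array([ 0.38753484, -0.03985874,  1.16164327]), 'orientation': array([ 1.55299318e-01,  1.35948375e-03, -1.57513901e+00])}
{'mtx': array([[426.97750157,   0.        , 308.74683706],
       [  0.        , 426.97750157, 199.75790502],
       [  0.        ,   0.        ,   1.        ]]), 'xyz': array([0.26246244, 0.69960099, 0.83840139]), 'orientation': array([ 0.8296973 ,  0.01256288, -2.78923241])}
{'clock': 0.1, 'joint_pos': array([ 1.23048895e+00,  3.07477025e-01,  1.50756452e+00,  1.89597453e-05,
        1.32839451e+00, -7.35113871e-02]), 'qvel': array([-0.00042495, -0.00035196, -0.00318819, -0.00193245,  0.00119733,
       -0.00145214]), 'joint_torque': array([ 1.50873002e-03, -4.58522880e+01, -2.52612251e+01,  1.33819021e-04,
        5.58041749e-03, -1.36774150e-05]), 'tool_pos': array([0.15138765, 0.55400248, 0.20387711]), 'orientation': array([-3.13975558e+00, -1.53736058e-04,  2.87479196e+00]), 'wrist_force': array([ 0.9163704 ,  0.17276484, -0.52620484]), 'wrist_torque': array([-0.00168069,  0.01996819,  0.00210469]), 'opening': 0.08556115564575396}
```

View pics/top0.png

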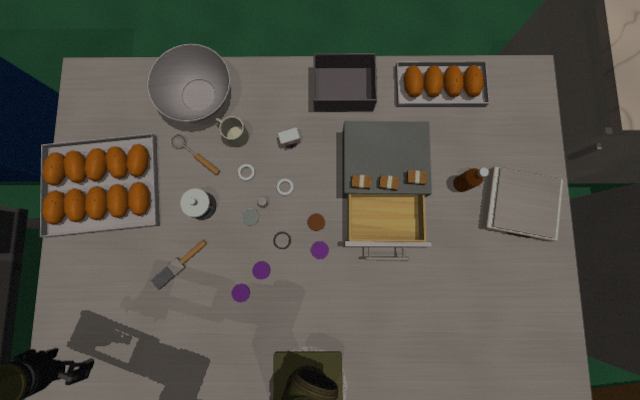

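View pics/side0.png

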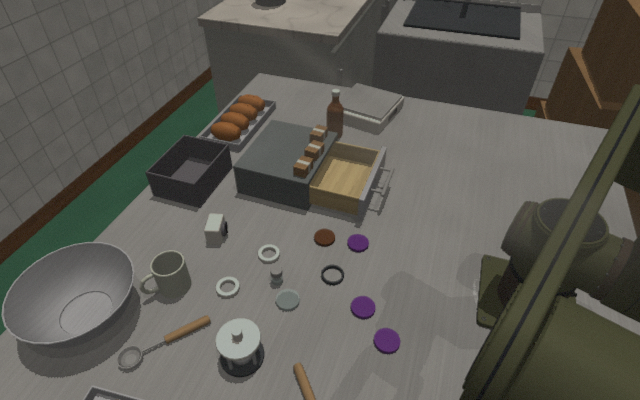

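Run:
```python
from h import *
P={n:cloud(n,np.load(f'{n}0.npy')) for n in('top','side')}
for n in('top','side'):
  for t in['cap_knob','spacer_a_c','glass_c','ret_ring_c','carton_a_c','cab_drawer0_handle','holder','salt_jar','timer']:
    for r in robot.masks_of(n,t):
        m=r['pixels'];q=P[n][m];q=q[~np.isnan(q[:,0])]
        if len(q)<5 or r['p']<.2: print(n,t,r['p'],r['position'],len(q));continue
        zt=np.percentile(q[:,2],80);s=q[q[:,2]>zt-.004]
        print(n,t,round(r['p'],2),np.round(r['position']),m.sum(),'med',np.round(np.median(q,0),3),'zt',round(zt,3),'topmid',np.round((np.percentile(s,2,0)+np.percentile(s,98,0))/2,3),'ext',np.round(np.percentile(s,98,0)-np.percentile(s,2,0),3))
print(robot.sense()['clock'])
```

```text
top cap_knob 0.76 [194. 202.] 677 med [0.55  0.341 0.075] zt 0.077 topmid [0.553 0.343 0.087] ext [0.08  0.078 0.027]
top spacer_a_c 0.66 [280. 184.] 145 med [0.616 0.077 0.012] zt 0.015 topmid [0.613 0.076 0.014] ext [0.053 0.051 0.006]
top spacer_a_c 0.35 [234. 130.] 726 med [0.795 0.241 0.042] zt 0.076 topmid [0.786 0.238 0.081] ext [0.073 0.078 0.016]
top glass_c 0.83 [239. 291.] 244 med [0.277 0.21  0.011] zt 0.012 topmid [0.279 0.21  0.012] ext [0.046 0.047 0.007]
top glass_c 0.81 [247. 217.] 262 med [0.516 0.186 0.011] zt 0.013 topmid [0.515 0.186 0.012] ext [0.048 0.049 0.006]
top glass_c 0.71 [320. 248.] 252 med [ 0.411 -0.039  0.01 ] zt 0.012 topmid [ 0.409 -0.036  0.012] ext [0.047 0.05  0.007]
top glass_c 0.67 [387. 220.] 4497 med [ 0.494 -0.244  0.024] zt 0.069 topmid [ 0.475 -0.238  0.079] ext [0.19  0.233 0.026]
top glass_c 0.62 [313. 222.] 236 med [ 0.496 -0.027  0.011] zt 0.013 topmid [ 0.498 -0.027  0.012] ext [0.048 0.051 0.006]
top glass_c 0.51 [261. 270.] 235 med [0.35  0.146 0.011] zt 0.013 topmid [0.348 0.147 0.012] ext [0.046 0.046 0.007]
top ret_ring_c 0.65 [
[... 2091 characters left out ...]
 0.59 [350. 180.] 4189 med [ 0.497 -0.249  0.035] zt 0.07 topmid [ 0.477 -0.235  0.079] ext [0.193 0.242 0.024]
side holder 0.78 [244. 366.] 783 med [0.534 0.364 0.008] zt 0.012 topmid [0.548 0.35  0.037] ext [0.074 0.069 0.058]
side holder 0.71 [269. 257.] 268 med [0.611 0.077 0.011] zt 0.013 topmid [0.612 0.074 0.013] ext [0.049 0.052 0.006]
side holder 0.51 [301. 384.] 373 med [0.412 0.357 0.019] zt 0.02 topmid [0.411 0.355 0.019] ext [0.053 0.055 0.006]
side salt_jar 0.63 [276. 277.] 230 med [0.557 0.148 0.035] zt 0.045 topmid [0.56  0.143 0.045] ext [0.024 0.026 0.006]
side timer 0.66 [214. 227.] 570 med [0.76  0.074 0.049] zt 0.055 topmid [0.769 0.062 0.055] ext [0.043 0.063 0.007]
1.0
```

The top view shows the capped holder at (195,203). The two white spacers are at (246,172) and (285,187), the glass at (250,217) and the ring at (282,240). Three cartons stand on the cabinet at (362,182), (389,183) and (417,177). The purple and brown discs are decoys. The side view agrees with this.

```bash
cat >> h.py <<'E'
def plan(x,y,z,jaw=None,show=True):
    """jaw: desired jaw direction angle (deg, world, mod 180)"""
    s=robot.sense(); M=R.from_euler('xyz',s['orientation']).as_matrix()
    d=M.T@(np.array([x,y,z])-s['tool_pos'])
    cur=np.degrees(np.arctan2(M[1,1],M[0,1]))
    dy=0
    if jaw is not None:
        dy=(jaw-cur+90)%180-90   # world ccw
    # tool z down: turn about tool z = -world
    print('shift norm',np.round(d/0.5,4),'turn norm',round(-dy/30,3),'rows',round(np.linalg.norm(d)/.0417,1),'cur jaw',round(cur%180,1),'q6',round(s['joint_pos'][5],2),'t',round(s['clock'],2),'tcp',np.round(s['tool_pos'],4),'open',round(s['opening'],4),'F',np.round(s['wrist_force'],1))
def fitc(p):
    A=np.c_[2*p,np.ones(len(p))];b=(p**2).sum(1);q=np.linalg.lstsq(A,b,rcond=None)[0];return q[:2],np.sqrt(q[2]+q[:2]@q[:2])
E
python3 - <<'E'
from h import *
for n in('top','side'):
    P=cloud(n,np.load(f'{n}0.npy')).reshape(-1,3)
    q=P[(abs(P[:,0]-.553)<.06)&(abs(P[:,1]-.342)<.06)]
    k=q[q[:,2]>.09]; c=q[(q[:,2]>.068)&(q[:,2]<.08)]
    mid=lambda s:np.round((s.min(0)+s.max(0))/2,4)
    print(n,'knob',len(k),mid(k),k[:,2].max(),'cap',mid(c),np.round(np.ptp(c,axis=0),3))
plan(.553,.342,.16); plan(.553,.342,.078)
im=cv2.imread('pics/side0.png')[305:400,200:290];cv2.imwrite('pics/z1.png',cv2.resize(im,None,fx=6,fy=6,interpolation=cv2.INTER_CUBIC))
E
```

```text
top knob 41 [0.5522 0.343  0.0973] 0.10463047637159684 cap [0.553  0.3426 0.0741] [0.086 0.087 0.012]
side knob 98 [0.5534 0.3419 0.0959] 0.10145569273210919 cap [0.5531 0.3419 0.0736] [0.087 0.088 0.011]
shift norm [-0.8865 -0.1985  0.0894] turn norm 0.0 rows 10.9 cur jaw 74.7 q6 -0.07 t 1.0 tcp [0.1516 0.5546 0.2047] open 0.0853 F [ 0.3 -0.6  0. ]
shift norm [-0.8865 -0.1985  0.2534] turn norm 0.0 rows 11.3 cur jaw 74.7 q6 -0.07 t 1.0 tcp [0.1516 0.5546 0.2047] open 0.0853 F [ 0.3 -0.6  0. ]
```

View pics/z1.png

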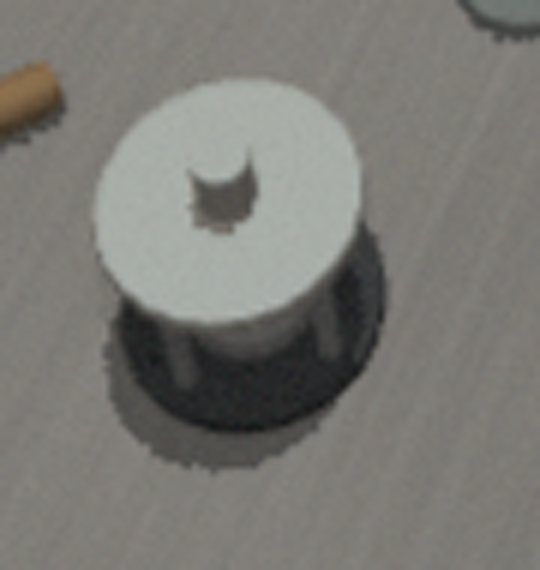

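Emit:
move_arm([
  [[-0.8865,-0.1985,0.05,0,1],[-0.8865,-0.1985,0.05,0,1],[-0.8865,-0.1985,0.05,0,1],[-0.8865,-0.1985,0.05,0,1],[-0.8865,-0.1985,0.05,0,1],[-0.8865,-0.1985,0.05,0,1],[-0.8865,-0.1985,0.05,0,1],[-0.8865,-0.1985,0.05,0,1],[-0.8865,-0.1985,0.05,0,1],[-0.8865,-0.1985,0.05,0,1],[-0.8865,-0.1985,0.05,0,1],[-0.8865,-0.1985,0.05,0,1],[-0.8865,-0.1985,0.05,0,1],[-0.8865,-0.1985,0.05,0,1]],
], grip_force=30)

```text
clock: 2.17
tool_pos: [0.5527, 0.3418, 0.1793]
orientation: [-3.141, -0.001, 2.874]
wrist_force: [-0.6, 0.7, -0.7]
opening: 0.0854
```

```bash
python3 -c "
from h import *
plan(.553,.342,.078)"
```

```text
shift norm [-0.0008  0.0006  0.2025] turn norm 0.0 rows 2.4 cur jaw 74.7 q6 -0.81 t 2.17 tcp [0.5527 0.3418 0.1793] open 0.0854 F [-0.6  0.7 -0.7]
```

Emit:
move_arm([
  [[0,0,0.07,0,1],[0,0,0.14,0,1],[0,0,0.18,0,1],[0,0,0.2025,0,1],[0,0,0.2025,0,1],[0,0,0.2025,0,-1],[0,0,0.2025,0,-1],[0,0,0.2025,0,-1],[0,0,0.2025,0,-1],[0,0,0.2025,0,-1],[0,0,0.2025,0,-1],[0,0,0.2025,0,-1],[0,0,0.2025,0,-1],[0,0,0.2025,0,-1],[0,0,0.2025,0,-1],[0,0,0.2025,0,-1]],
], grip_force=40)

```text
clock: 3.5
tool_pos: [0.553, 0.342, 0.0784]
orientation: [-3.141, -0.0, 2.875]
wrist_force: [-0.2, 0.1, 0.1]
opening: -0.0002
```

```bash
python3 -c "
from h import *
plan(.553,.342,.15)
plan(.43,.232,.15)"
```

```text
shift norm [-0.      0.     -0.1433] turn norm 0.0 rows 1.7 cur jaw 74.7 q6 -0.82 t 3.5 tcp [0.553  0.342  0.0784] open -0.0002 F [-0.2  0.1  0.1]
shift norm [ 0.1793 -0.2771 -0.1432] turn norm 0.0 rows 4.3 cur jaw 74.7 q6 -0.82 t 3.5 tcp [0.553  0.342  0.0784] open -0.0002 F [-0.2  0.1  0.1]
```

Run:
```python
from h import *
im,d=robot.grab_frame('side');cv2.imwrite('pics/s2.png',im); np.save('side1.npy',d)
cv2.imwrite('pics/z2.png',cv2.resize(im[200:400,130:370],(720,600),interpolation=cv2.INTER_CUBIC))
im,d=robot.grab_frame('top');cv2.imwrite('pics/z3.png',cv2.resize(im[150:260,130:270],(763,600),interpolation=cv2.INTER_CUBIC))
```

```text
(no output)
```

View pics/z2.png

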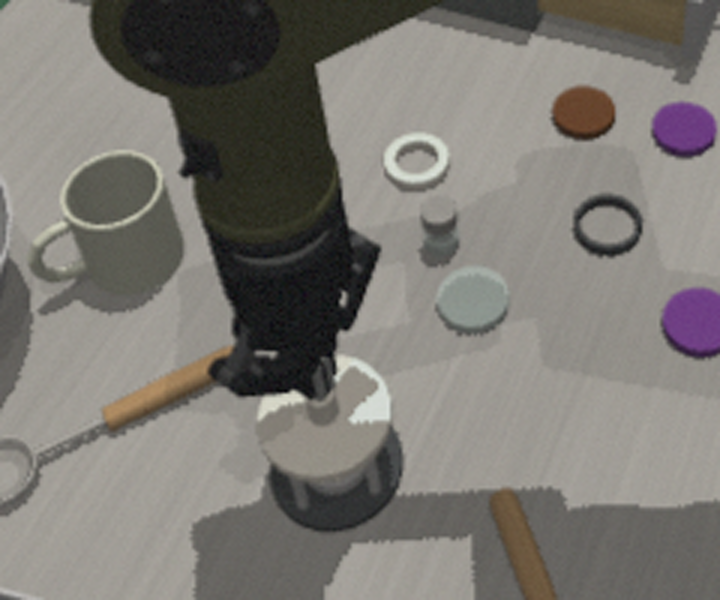

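View pics/z3.png

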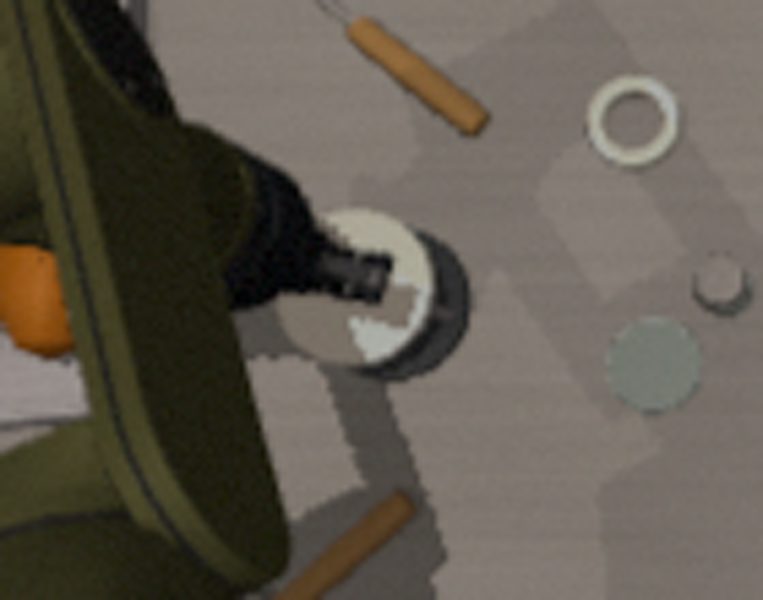

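The fingers shut beside or above the knob: they are at z2 px (322,375) and the knob is at (322,400). I'll measure where the fingertips really are.

Run:
```python
from h import *
print(proj('side',[.553,.342,.0784]),proj('side',[.553,.342,.0995]),proj('top',[.553,.342,.0784]))
im=cv2.imread('pics/s2.png')
cv2.imwrite('pics/z4.png',cv2.resize(im[295:355,200:280],(800,600),interpolation=cv2.INTER_NEAREST))
d=np.load('side1.npy');P=cloud('side',d)
for v in range(300,345,3):
    print(v,[tuple(np.round(P[v,u],3)) for u in (234,237,240,243)])
```

```text
[237.37856002 336.52223958] [236.0036018  330.80456711] [193.8707475  201.74066721]
300 [(np.float64(0.526), np.float64(0.362), np.float64(0.243)), (np.float64(0.522), np.float64(0.36), np.float64(0.242)), (np.float64(0.534), np.float64(0.335), np.float64(0.202)), (np.float64(0.613), np.float64(0.219), np.float64(0.002))]
303 [(np.float64(0.525), np.float64(0.364), np.float64(0.238)), (np.float64(0.54), np.float64(0.338), np.float64(0.194)), (np.float64(0.536), np.float64(0.335), np.float64(0.191)), (np.float64(0.543), np.float64(0.316), np.float64(0.162))]
306 [(np.float64(0.544), np.float64(0.342), np.float64(0.188)), (np.float64(0.54), np.float64(0.34), np.float64(0.186)), (np.float64(0.535), np.float64(0.338), np.float64(0.187)), (np.float64(0.534), np.float64(0.33), np.float64(0.175))]
309 [(np.float64(0.548), np.float64(0.339), np.float64(0.172)), (np.float64(0.541), np.float64(0.34), np.float64(0.178)), (np.float64(0.536), np.float64(0.338), np.float64(0.176)), (np.float64(0.539), np.float64(0.325), np.float64(0.157))]
312 [(np.float64(0.54), np.float64(0.351), np.float64(0.18
[... 1872 characters left out ...]
.554), np.float64(0.351), np.float64(0.094)), (np.float64(0.548), np.float64(0.349), np.float64(0.094)), (np.float64(0.545), np.float64(0.344), np.float64(0.089)), (np.float64(0.545), np.float64(0.335), np.float64(0.073))]
339 [(np.float64(0.555), np.float64(0.351), np.float64(0.082)), (np.float64(0.55), np.float64(0.348), np.float64(0.081)), (np.float64(0.546), np.float64(0.344), np.float64(0.077)), (np.float64(0.542), np.float64(0.34), np.float64(0.073))]
342 [(np.float64(0.556), np.float64(0.352), np.float64(0.074)), (np.float64(0.551), np.float64(0.35), np.float64(0.072)), (np.float64(0.544), np.float64(0.35), np.float64(0.076)), (np.float64(0.539), np.float64(0.347), np.float64(0.074))]
```

View pics/z4.png

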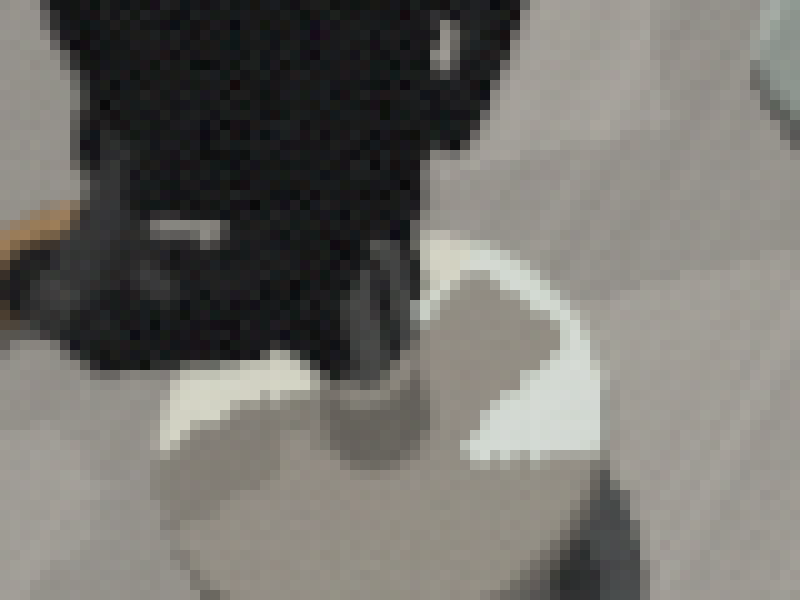

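Emit:
move_arm([
  [[0,0,-0.05,0,-1],[0,0,-0.1,0,-1],[0,0,-0.12,0,-1],[0,0,-0.12,0,-1]],
])

```text
clock: 3.93
tool_pos: [0.5552, 0.3433, 0.1417]
orientation: [3.137, 0.005, 2.875]
wrist_force: [0.6, 0.3, 0.2]
opening: -0.0003
```

Run:
```python
from h import *
im,d=robot.grab_frame('side')
s=robot.sense();print(s['tool_pos'],s['opening'],s['wrist_force'],proj('side',s['tool_pos']))
cv2.imwrite('pics/z5.png',cv2.resize(im[275:355,190:290],(800,640)[:2],interpolation=cv2.INTER_NEAREST)[:600])
P=cloud('side',d)
for v in range(300,345,2):
    print(v,[tuple(np.round(P[v,u],3).tolist()) for u in (234,237,240)])
```

```text
[0.554028   0.3426123  0.13977701] -0.00020708432570815932 [-1.27719544  0.15201346 -0.10446208] [232.59543889 319.4296874 ]
300 [(0.547, 0.335, 0.194), (0.626, 0.223, 0.001), (0.62, 0.22, 0.001)]
302 [(0.545, 0.339, 0.195), (0.622, 0.229, 0.004), (0.619, 0.223, -0.002)]
304 [(0.544, 0.341, 0.193), (0.622, 0.232, -0.0), (0.615, 0.23, 0.001)]
306 [(0.545, 0.341, 0.186), (0.62, 0.236, -0.001), (0.613, 0.234, -0.001)]
308 [(0.545, 0.342, 0.182), (0.619, 0.239, -0.004), (0.611, 0.239, -0.001)]
310 [(0.546, 0.342, 0.175), (0.614, 0.247, 0.002), (0.608, 0.244, 0.001)]
312 [(0.618, 0.253, -0.0), (0.612, 0.251, 0.001), (0.604, 0.25, 0.003)]
314 [(0.615, 0.259, 0.003), (0.609, 0.256, 0.001), (0.603, 0.253, 0.001)]
316 [(0.614, 0.262, -0.001), (0.607, 0.26, 0.0), (0.602, 0.257, -0.002)]
318 [(0.612, 0.266, -0.002), (0.575, 0.303, 0.074), (0.568, 0.302, 0.075)]
320 [(0.578, 0.31, 0.075), (0.572, 0.307, 0.074), (0.567, 0.305, 0.074)]
322 [(0.576, 0.313, 0.074), (0.57, 0.312, 0.075), (0.564, 0.309, 0.074)]
324 [(0.574, 0.318, 0.074), (0.567, 0.316, 0.076), (0.562, 0.313, 0.074)]
326 [(0.571, 0.322, 0.075), (0.556, 0.331, 0.098), (0.561, 0.317, 0.073)]
328 [(0.56, 0.337, 0.098), (0.554, 0.335, 0.098), (0.548, 0.335, 0.101)]
330 [(0.557, 0.342, 0.099), (0.552, 0.339, 0.099), (0.547, 0.338, 0.1)]
332 [(0.556, 0.345, 0.099), (0.551, 0.343, 0.098), (0.545, 0.341, 0.099)]
334 [(0.553, 0.349, 0.1), (0.549, 0.346, 0.097), (0.543, 0.345, 0.098)]
336 [(0.554, 0.351, 0.094), (0.547, 0.35, 0.098), (0.544, 0.345, 0.09)]
338 [(0.556, 0.349, 0.083), (0.549, 0.349, 0.088), (0.546, 0.344, 0.081)]
340 [(0.556, 0.35, 0.077), (0.549, 0.35, 0.081), (0.546, 0.345, 0.075)]
342 [(0.555, 0.353, 0.075), (0.55, 0.351, 0.075), (0.544, 0.349, 0.076)]
344 [(0.553, 0.357, 0.076), (0.549, 0.354, 0.072), (0.543, 0.352, 0.073)]
```

View pics/z5.png

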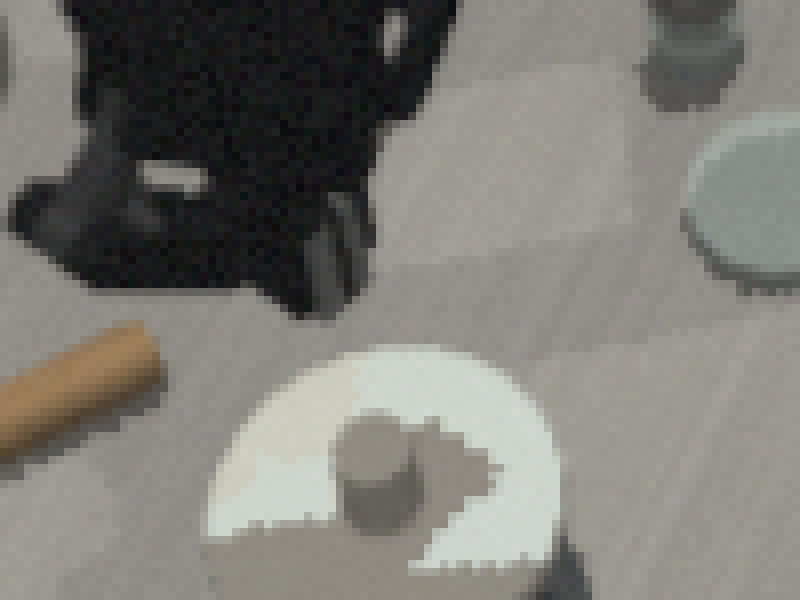

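Run:
```python
from h import *
for n in('side','top'):
    im,d=robot.grab_frame(n);P=cloud(n,d).reshape(-1,3)
    s=robot.sense()
    q=P[(abs(P[:,0]-.554)<.03)&(abs(P[:,1]-.3426)<.03)&(P[:,2]>.11)]
    q=q[np.argsort(q[:,2])][:12];print(n,s['tool_pos'],s['orientation'],np.round(q,3).tolist())
```

```text
side [0.55289947 0.34201616 0.13830039] [3.14136956e+00 2.23685079e-04 2.87480060e+00] [[0.549, 0.35, 0.169], [0.547, 0.349, 0.17], [0.551, 0.35, 0.171], [0.545, 0.342, 0.171], [0.545, 0.345, 0.172], [0.545, 0.341, 0.173], [0.552, 0.352, 0.173], [0.544, 0.338, 0.173], [0.547, 0.348, 0.173], [0.551, 0.35, 0.173], [0.545, 0.348, 0.173], [0.546, 0.346, 0.173]]
top [0.55221215 0.34161818 0.13735519] [-3.14035806e+00 -1.26423538e-03  2.87480913e+00] [[0.541, 0.338, 0.189], [0.544, 0.338, 0.189], [0.544, 0.332, 0.206], [0.54, 0.331, 0.214], [0.542, 0.331, 0.216], [0.534, 0.319, 0.217], [0.536, 0.324, 0.219], [0.542, 0.324, 0.22], [0.539, 0.331, 0.221], [0.544, 0.323, 0.221], [0.544, 0.318, 0.222], [0.538, 0.323, 0.223]]
```

Run:
```python
from h import *
s=robot.sense();c=s['tool_pos'];print(c,s['clock'],s['opening'])
im,d=robot.grab_frame('side')
cv2.imwrite('pics/z6.png',cv2.resize(im[275:355,190:290],(750,600),interpolation=cv2.INTER_NEAREST))
for off in(0,.01,.02,.03):
  print(off,[np.round((proj('side',[c[0]+a*.966+b*.26,c[1]-a*.26+b*.966,c[2]+off])-[190,275])*7.5).tolist() for a,b in((0,0),(-.011,0),(.011,0),(-.011,.01),(-.011,-.01))])
P=cloud('side',d)
for v in range(298,320): print(v,[int(1000*P[v,u,2]) for u in range(222,242)])
```

```text
[0.55221215 0.34161818 0.13735519] 4.0833 -7.083426471805628e-05
0 [[329.0, 337.0], [362.0, 360.0], [297.0, 315.0], [335.0, 390.0], [389.0, 331.0]]
0.01 [[324.0, 315.0], [357.0, 338.0], [291.0, 293.0], [329.0, 368.0], [384.0, 308.0]]
0.02 [[318.0, 293.0], [352.0, 315.0], [285.0, 270.0], [324.0, 345.0], [380.0, 286.0]]
0.03 [[313.0, 270.0], [347.0, 292.0], [280.0, 247.0], [318.0, 322.0], [375.0, 263.0]]
298 [227, 232, 235, 238, 238, 237, 234, 231, 220, 208, 210, 211, 211, 208, 210, 207, -4, -1, -1, 1]
299 [214, 227, 231, 232, 235, 235, 230, 222, 216, 215, 205, 207, 209, 206, 204, 193, 1, 0, 1, 2]
300 [217, 216, 226, 229, 233, 231, 228, 216, 215, 214, 203, 203, 205, 203, 193, 190, -2, 4, 0, -1]
301 [218, 217, 220, 224, 228, 228, 218, 215, 215, 210, 210, 203, 201, 199, 190, 187, 3, 0, 0, 1]
302 [217, 217, 216, 221, 221, 218, 217, 212, 210, 210, 207, 202, 199, 196, 194, 185, 0, -2, 0, 0]
303 [218, 217, 213, 215, 218, 216, 214, 212, 208, 209, 201, 199, 197, 194, 193, 180, 180, -1, 1, 0]
304 [218, 215, 215, 209, 214, 212, 211, 209, 208, 207, 202, 197, 194, 193, 191, 178, 177, 0, 0, 1]
305 [219, 211, 211, 206, 207, 211, 210, 206, 209, 200, 198, 194, 192, 189, 188, 178, 176, 1, 0, 2]
306 [222, 219, 216, 204, 203, 206, 207, 203, 197, 197, 196, 192, 189, 186, 185, 173, 170, 0, 0, 0]
307 [217, 218, 213, 198, 200, 198, 194, 192, 195, 195, 190, 188, 187, 186, 184, 181, -1, 2, 0, 1]
308 [217, 218, 211, 194, 195, 194, 191, 189, 189, 191, 191, 187, 184, 182, 178, 177, 0, 3, -1, -1]
309 [215, 212, 187, 191, 193, 195, 190, 188, 185, 185, 186, 185, 182, 180, 177, 174, 0, 1, 1, 0]Traceback (most recent call last):
  File "<stdin>", line 8, in <module>
ValueError: cannot convert float NaN to integer
```

View pics/z6.png

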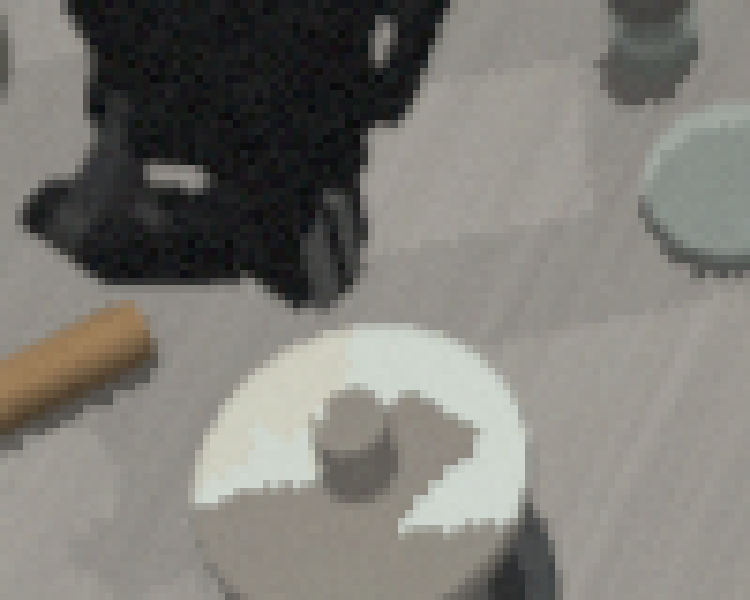

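Emit:
move_arm([
  [[0,0,0,0,1],[0,0,0,0,1],[0,0,0,0,1],[0,0,0,0,1],[0,0,0,0,1],[0,0,0,0,1],[0,0,0,0,1],[0,0,0.08,0,1],[0,0,0.12,0,1],[0,0,0.15,0,1],[0,0,0.164,0,1],[0,0,0.164,0,-1],[0,0,0.164,0,-1],[0,0,0.164,0,-1],[0,0,0.164,0,-1],[0,0,0.164,0,-1],[0,0,0.164,0,-1],[0,0,0.164,0,-1],[0,0,0.164,0,-1],[0,0,0.164,0,-1]],
], grip_force=40)

```text
clock: 5.8
tool_pos: [0.5539, 0.3426, 0.0577]
orientation: [3.14, 0.002, 2.875]
wrist_force: [-0.6, -0.7, 5.7]
opening: 0.0184
```

Run:
```python
from h import *
im,d=robot.grab_frame('side');s=robot.sense();print(s)
cv2.imwrite('pics/z7.png',cv2.resize(im[275:355,190:290],(750,600),interpolation=cv2.INTER_NEAREST))
```

```text
{'clock': 5.85, 'joint_pos': array([ 4.89099664e-01,  5.39081425e-01,  1.51870460e+00,  1.81831173e-04,
        1.08132066e+00, -8.14990657e-01]), 'qvel': array([-0.00111378,  0.0002679 , -0.00225614, -0.00267169,  0.00083965,
       -0.00045257]), 'joint_torque': array([-3.12436195e-01, -5.21982300e+01, -1.93990821e+01, -1.45371594e-01,
       -9.07094590e-02, -2.46381504e-03]), 'tool_pos': array([0.55387701, 0.34266832, 0.05775464]), 'orientation': array([3.13977065e+00, 1.69886491e-03, 2.87479981e+00]), 'wrist_force': array([-0.46237529, -0.17383791,  6.62716479]), 'wrist_torque': array([-0.01660385,  0.10636382,  0.03694025]), 'opening': 0.018176578064682942}
```

View pics/z7.png

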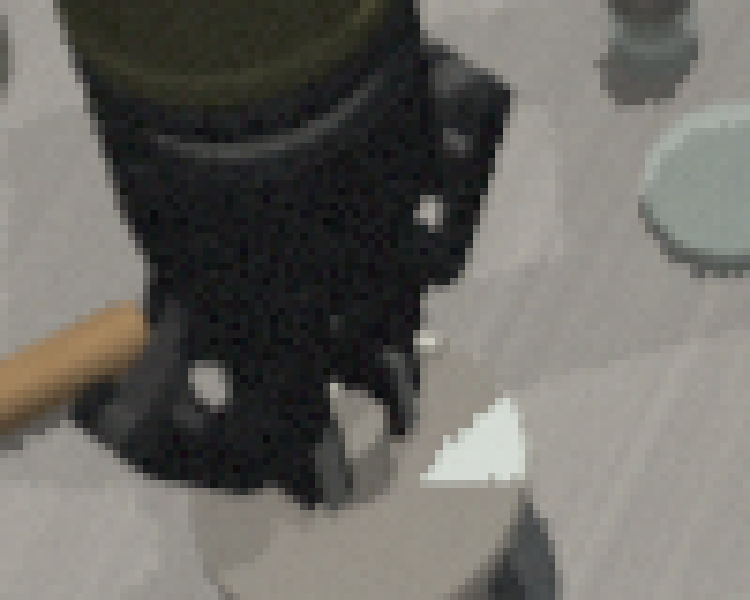

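Run:
```python
from h import *
for z in(.074,.078,.082,.086,.09):
  print(z,[np.round((proj('side',[.554+a*.966+b*.26,.3425-a*.26+b*.966,z])-[190,275])*7.5).tolist() for a,b in((-.011,.0095),(-.011,.02),(.011,.02),(-.011,-.0095))])
```

```text
0.074 [[360.0, 520.0], [332.0, 551.0], [269.0, 506.0], [409.0, 465.0]]
0.078 [[358.0, 512.0], [330.0, 544.0], [267.0, 498.0], [407.0, 457.0]]
0.082 [[356.0, 505.0], [328.0, 536.0], [265.0, 490.0], [405.0, 449.0]]
0.086 [[354.0, 497.0], [326.0, 528.0], [263.0, 482.0], [404.0, 441.0]]
0.09 [[352.0, 488.0], [324.0, 520.0], [260.0, 474.0], [402.0, 433.0]]
```

Run:
```python
from h import *
plan(.553,.342,.14);plan(.43,.232,.14);plan(.43,.232,-.002)
```

```text
shift norm [ 0.0011 -0.0015 -0.1645] turn norm 0.0 rows 2.0 cur jaw 74.7 q6 -0.81 t 5.85 tcp [0.5539 0.3427 0.0578] open 0.0182 F [-0.5 -0.2  6.6]
shift norm [ 0.1804 -0.2785 -0.1653] turn norm 0.0 rows 4.4 cur jaw 74.7 q6 -0.81 t 5.85 tcp [0.5539 0.3427 0.0578] open 0.0182 F [-0.5 -0.2  6.6]
shift norm [ 0.1808 -0.279   0.1187] turn norm 0.0 rows 4.2 cur jaw 74.7 q6 -0.81 t 5.85 tcp [0.5539 0.3427 0.0578] open 0.0182 F [-0.5 -0.2  6.6]
```

Emit:
move_arm([
  [[0,0,-0.02,0,-1],[0,0,-0.05,0,-1],[0,0,-0.09,0,-1],[0,0,-0.13,0,-1],[0,0,-0.165,0,-1],[0.04,-0.07,-0.165,0,-1],[0.09,-0.14,-0.165,0,-1],[0.135,-0.21,-0.165,0,-1],[0.18,-0.2785,-0.165,0,-1],[0.18,-0.2785,-0.165,0,-1],[0.18,-0.2785,-0.1,0,-1],[0.18,-0.2785,-0.03,0,-1],[0.18,-0.2785,0.04,0,-1],[0.18,-0.2785,0.09,0,-1],[0.18,-0.2785,0.11,0,-1],[0.18,-0.2785,0.12,0,-1],[0.18,-0.2785,0.12,0,-1]],
], grip_force=60)

```text
clock: 7.27
tool_pos: [0.4288, 0.2311, -0.0045]
orientation: [-3.14, -0.002, 2.875]
wrist_force: [-0.8, 0.7, 0.2]
opening: 0.0176
```

Run:
```python
from h import *
im,d=robot.grab_frame('side');plan(.43,.232,-.002)
cv2.imwrite('pics/s8.png',im)
```

```text
shift norm [-0.0005  0.0011 -0.0032] turn norm 0.0 rows 0.0 cur jaw 74.7 q6 -0.9 t 7.32 tcp [ 0.4296  0.2315 -0.0036] open 0.0173 F [-0.5 -0.  -0.3]
```

View pics/s8.png

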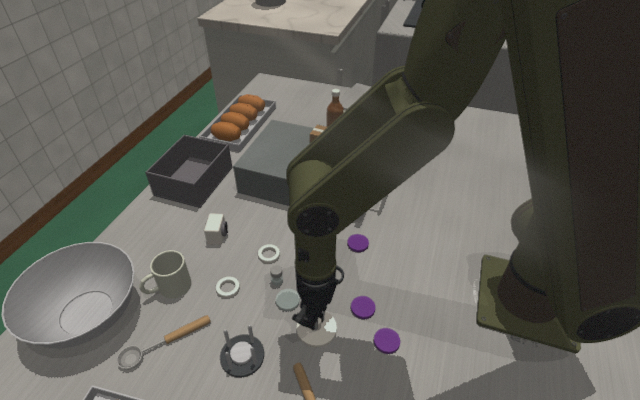

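The cap is held just above the table at (318,330). The open holder is at (242,354), with its posts showing.

Emit:
move_arm([
  [[0,0,0.004,0,-1],[0,0,0.008,0,-1],[0,0,0.009,0,-1],[0,0,0.009,0,-1]],
])

```text
clock: 7.65
tool_pos: [0.4305, 0.2319, -0.007]
orientation: [3.14, 0.002, 2.875]
wrist_force: [-0.1, 0.3, 3.6]
opening: 0.0177
```

Emit:
move_arm([
  [[0,0,0.006,0,-0.3],[0,0,0.006,0,0.5],[0,0,0.006,0,0.5],[0,0,0.006,0,0.5],[0,0,0.006,0,0.5],[0,0,-0.03,0,0.5],[0,0,-0.1,0,1],[0,0,-0.18,0,1],[0,0,-0.22,0,1],[0,0,-0.22,0,1]],
])

```text
clock: 8.48
tool_pos: [0.4331, 0.2331, 0.1066]
orientation: [3.135, 0.008, 2.875]
wrist_force: [0.8, -0.2, 0.3]
opening: 0.0854
```

Run:
```python
from h import *
for n in('side','top'):
    im,d=robot.grab_frame(n);cv2.imwrite(f'pics/{n}9.png',im);np.save(f'{n}9.npy',d)
print(robot.sense())
im=cv2.imread('pics/side9.png');cv2.imwrite('pics/z9.png',cv2.resize(im[310:400,190:340],(800,480),interpolation=cv2.INTER_CUBIC))
im=cv2.imread('pics/top9.png');cv2.imwrite('pics/z10.png',cv2.resize(im[150:270,150:310],(800,600),interpolation=cv2.INTER_CUBIC))
```

```text
{'clock': 8.5833, 'joint_pos': array([ 4.07714447e-01,  2.93818015e-01,  1.82577259e+00, -8.00276197e-06,
        1.01970414e+00, -8.96312338e-01]), 'qvel': array([-0.00090005,  0.03360875,  0.03952131,  0.00027234, -0.00195454,
       -0.00149938]), 'joint_torque': array([ 8.61689507e-03, -4.10503507e+01, -2.09714931e+01,  1.27277530e-03,
       -5.74880338e-02,  4.41496951e-06]), 'tool_pos': array([0.42998599, 0.23168315, 0.10270783]), 'orientation': array([3.14016295e+00, 1.79899741e-03, 2.87482601e+00]), 'wrist_force': array([-0.21349567,  0.061337  , -0.97790682]), 'wrist_torque': array([ 0.00426552, -0.00023134,  0.01497975]), 'opening': 0.08570828188537037}
```

View pics/z9.png

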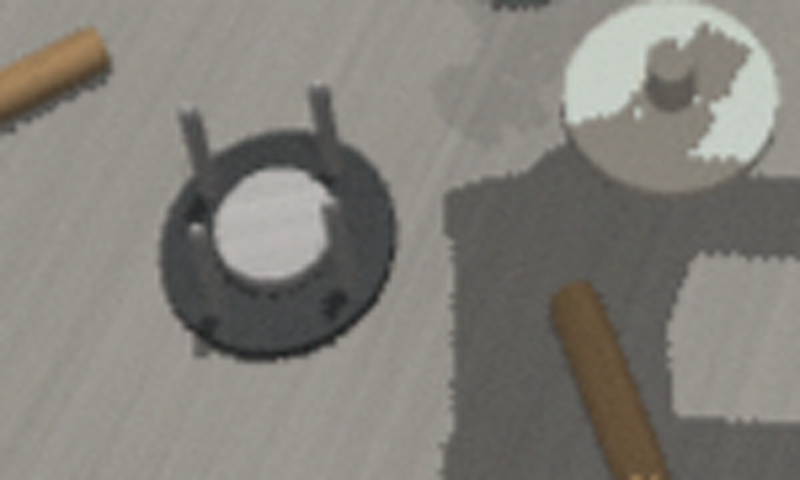

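View pics/z10.png

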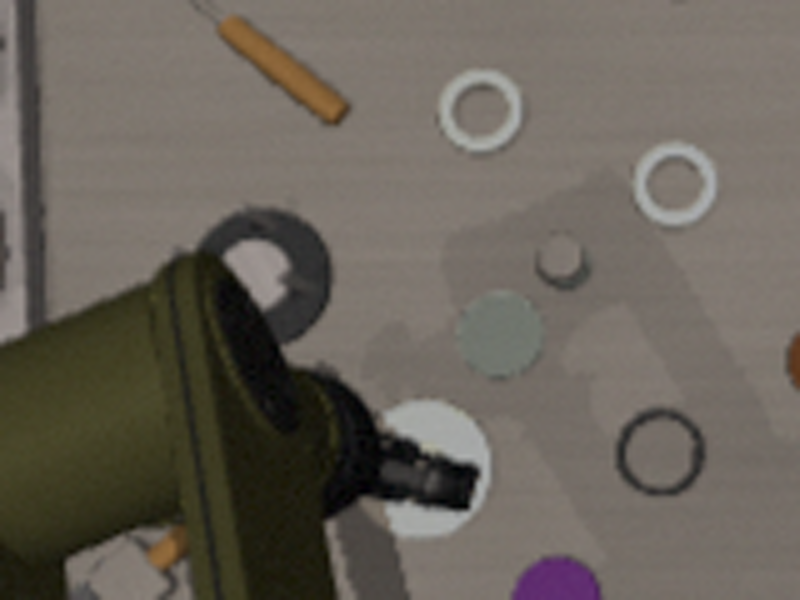

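Side zoom: the post tips are at about (190,112), (320,90), (197,228) and (333,208), and the seat is centred near (272,223). I'll fit the holder centre and yaw from these.

```bash
cat >> h.py <<'E'
def ray(n,px,z):
    K,t,M,c=cal(n); px=np.atleast_2d(px).astype(float)
    d=np.c_[(px[:,0]-K[0,2])/K[0,0],-(px[:,1]-K[1,2])/K[1,1],-np.ones(len(px))]@M.T
    return t+d*((z-t[2])/d[:,2])[:,None]
E
python3 - <<'E'
from h import *
im=cv2.imread('pics/side9.png')
tips=np.array([(190,112),(320,90),(197,228),(333,208)])/5.333+[190,310]
w=ray('side',tips,.07);print(np.round(w,4),w.mean(0)); d=w[:,:2]-w[:,:2].mean(0);print(np.hypot(*d.T),np.degrees(np.arctan2(d[:,1],d[:,0])))
# seat mask
P=cloud('side',np.load('side9.npy'));g=im.astype(int).sum(2)
m=(abs(P[...,0]-.553)<.03)&(abs(P[...,1]-.342)<.03)&(abs(P[...,2]-.018)<.006)&(g>330)
v,u=np.nonzero(m);print(m.sum(),g[m].mean())
h=cv2.convexHull(np.c_[u,v].astype(np.int32)[:,None]);
c=ray('side',np.c_[u,v]+0.,.018);hh=ray('side',h[:,0]+0.,.018)[:,:2]
print(c.mean(0),fitc(hh))
# base plate outer: depth
m=(abs(P[...,0]-.553)<.06)&(abs(P[...,1]-.342)<.06)&(abs(P[...,2]-.008)<.006)&(g<290)
n,l,st,ce=cv2.connectedComponentsWithStats(m.astype(np.uint8));i=1+st[1:,4].argmax();v,u=np.nonzero(l==i)
h=ray('side',cv2.convexHull(np.c_[u,v].astype(np.int32)[:,None])[:,0]+0.,.008)[:,:2];print('plate',fitc(h),(h.max(0)+h.min(0))/2,np.ptp(h,axis=0))
E
```

```text
[[0.584  0.3352 0.07  ]
 [0.5421 0.3103 0.07  ]
 [0.5593 0.3755 0.07  ]
 [0.5165 0.3519 0.07  ]] [0.55048019 0.34321687 0.07      ]
[0.03446236 0.03398943 0.03349678 0.03503267] [ -13.53149961 -104.35713031   74.66118708  165.64125392]
361 516.3739612188366
[0.55425184 0.34211559 0.018     ] (array([0.55369685, 0.34132584]), np.float64(0.022940355955715912))
plate (array([0.55229577, 0.34304622]), np.float64(0.04570642022184322)) [0.55230922 0.34325137] [0.09028325 0.09082762]
```

Run:
```python
from h import *
s=robot.sense();c=s['tool_pos'];print(c)
jaw=np.radians(74.7);a=np.array([np.cos(jaw),np.sin(jaw)]);b=np.array([a[1],-a[0]])
for n in('side','top'):
    P=cloud(n,np.load(f'{n}9.npy')).reshape(-1,3);P=P[np.hypot(P[:,0]-c[0],P[:,1]-c[1])<.09]
    P=P[P[:,2]>.06]
    j=(P[:,:2]-c[:2])@a;k=(P[:,:2]-c[:2])@b
    for z in np.arange(.06,.32,.01):
        m=abs(P[:,2]-z)<.005
        if m.sum()>3:print(n,round(z,2),m.sum(),'jaw',np.round([j[m].min(),j[m].max()],3),'perp',np.round([k[m].min(),k[m].max()],3))
    # cap
    Q=cloud(n,np.load(f'{n}9.npy')).reshape(-1,3);Q=Q[(np.hypot(Q[:,0]-.43,Q[:,1]-.232)<.05)]
    k=Q[Q[:,2]>.027];k=k[k[:,2]<.05];d=Q[(Q[:,2]>.005)&(Q[:,2]<.014)]
    print(n,'knob',len(k),(k.min(0)+k.max(0))/2,'disc',(d.min(0)+d.max(0))/2,np.ptp(d,axis=0))
    A=cloud(n,np.load(f'{n}9.npy')).reshape(-1,3)
    for nm,x,y in(('s1',.612,.076),('s2',.662,.201),('gl',.515,.185),('rr',.431,.095)):
        for _ in range(2):
            q=A[(np.hypot(A[:,0]-x,A[:,1]-y)<.036)&(A[:,2]>.006)&(A[:,2]<.017)];x,y=((np.percentile(q,1,0)+np.percentile(q,99,0))/2)[:2]
        print(n,nm,len(q),round(x,4),round(y,4),np.round(np.ptp(q,axis=0),3),fitc(q[:,:2]) if nm in('rr','s1','s2') else '')
```

```text
[0.42998599 0.23168315 0.10270783]
side 0.15 33 jaw [-0.047  0.052] perp [-0.007  0.015]
side 0.16 59 jaw [-0.045  0.059] perp [-0.007  0.015]
side 0.17 57 jaw [-0.049  0.058] perp [-0.007  0.011]
side 0.18 40 jaw [-0.047  0.058] perp [-0.007  0.006]
side 0.19 32 jaw [-0.067  0.058] perp [-0.01   0.001]
side 0.2 128 jaw [-0.069  0.076] perp [-0.012  0.015]
side 0.21 138 jaw [-0.07   0.075] perp [-0.014  0.015]
side 0.22 123 jaw [-0.068  0.075] perp [-0.014  0.014]
side 0.23 127 jaw [-0.069  0.073] perp [-0.017  0.015]
side 0.24 162 jaw [-0.067  0.071] perp [-0.016  0.016]
side 0.25 229 jaw [-0.067  0.07 ] perp [-0.011  0.015]
side 0.26 43 jaw [-0.004  0.039] perp [-0.033  0.016]
side 0.27 151 jaw [-0.011  0.039] perp [-0.035  0.027]
side 0.28 162 jaw [-0.011  0.04 ] perp [-0.035  0.033]
side 0.29 170 jaw [-0.016  0.039] perp [-0.035  0.03 ]
side 0.3 188 jaw [-0.014  0.039] perp [-0.035  0.029]
side 0.31 262 jaw [-0.021  0.038] perp [-0.035  0.034]
side knob 76 [0.431287   0.2312809  0.03267426] disc [0.43096482 0.23129139 0.00925671] [0.08695059 0.08824678 0.00831654]
side s1 217 0.6
[... 863 characters left out ...]
w [-0.037 -0.012] perp [-0.025  0.036]
top 0.29 27 jaw [-0.036 -0.01 ] perp [-0.025  0.037]
top 0.3 53 jaw [-0.037 -0.005] perp [-0.022  0.038]
top 0.31 23 jaw [-0.036 -0.006] perp [-0.019  0.038]
top knob 2 [0.43312647 0.22878644 0.03334034] disc [0.43290241 0.22759911 0.00950625] [0.09155674 0.08250802 0.00888888]
top s1 148 0.6144 0.0763 [0.058 0.055 0.011] (array([0.61307643, 0.07504789]), np.float64(0.023269976373001093))
top s2 140 0.662 0.2008 [0.056 0.058 0.011] (array([0.66151354, 0.2014342 ]), np.float64(0.023207472086866916))
top gl 233 0.5166 0.1859 [0.052 0.056 0.01 ] 
top rr 87 0.4411 0.0829 [0.054 0.058 0.011] (array([0.44075953, 0.08280035]), np.float64(0.025297013613547522))
```

Run:
```python
from h import *
plan(.6126,.075,.1,30.6)
```

```text
shift norm [-0.4349 -0.206   0.0059] turn norm 1.471 rows 5.8 cur jaw 74.7 q6 -0.9 t 8.58 tcp [0.43   0.2317 0.1027] open 0.0857 F [-0.2  0.1 -1. ]
```

Emit:
move_arm([
  [[-0.4349,-0.206,0,0.9,1],[-0.4349,-0.206,0,0.9,1],[-0.4349,-0.206,0,0.9,1],[-0.4349,-0.206,0,0.9,1],[-0.4349,-0.206,0,0.9,1],[-0.4349,-0.206,0,0.9,1],[-0.4349,-0.206,0,0.9,1],[-0.4349,-0.206,0,0.9,1]],
])

```text
clock: 9.25
tool_pos: [0.6119, 0.0731, 0.0991]
orientation: [-3.139, -0.003, 2.4]
wrist_force: [-0.2, 0.5, 0.3]
opening: 0.0854
```

Run:
```python
from h import *
plan(.6126,.075,.02,30.6)
```

```text
shift norm [0.001  0.0042 0.1582] turn norm 0.565 rows 1.9 cur jaw 47.5 q6 -0.78 t 9.25 tcp [0.6119 0.0731 0.0991] open 0.0854 F [-0.2  0.5  0.3]
```

Emit:
move_arm([
  [[0,0,0.05,0.565,1],[0,0,0.1,0.565,1],[0,0,0.16,0.565,1],[0,0,0.2,0.565,1],[0,0,0.2,0.565,1],[0,0,0.2,0.565,1],[0,0,0.2,0.565,1],[0,0,0.2,0.565,1]],
])

```text
clock: 9.92
tool_pos: [0.6129, 0.0753, 0.0034]
orientation: [3.14, 0.001, 2.109]
wrist_force: [0.7, 0.5, -0.4]
opening: 0.0848
```

Run:
```python
from h import *
for n in('side','top'):
    im,d=robot.grab_frame(n);A=cloud(n,d).reshape(-1,3);cv2.imwrite(f'pics/{n}11.png',im)
    for nm,x,y in(('s1',.6126,.075),):
        q=A[(np.hypot(A[:,0]-x,A[:,1]-y)<.036)&(A[:,2]>.006)&(A[:,2]<.017)]
        print(n,nm,len(q),fitc(q[:,:2]),np.round((q.min(0)+q.max(0))/2,4))
plan(.6126,.075,-.029,30.6)
im=cv2.imread('pics/side11.png');cv2.imwrite('pics/z11.png',cv2.resize(im[200:320,180:340],(800,600),interpolation=cv2.INTER_CUBIC))
```

```text
side s1 216 (array([0.61217071, 0.07500959]), np.float64(0.023471506566456163)) [0.611  0.0743 0.0111]
top s1 12 (array([0.5971116 , 0.09315284]), np.float64(0.005318958471683587)) [0.597  0.0938 0.0116]
shift norm [ 0.0006 -0.0014  0.0652] turn norm 0.006 rows 0.8 cur jaw 30.8 q6 -0.48 t 10.02 tcp [0.6133 0.0751 0.0036] open 0.0853 F [-1.3 -0.  -0.2]
```

View pics/z11.png

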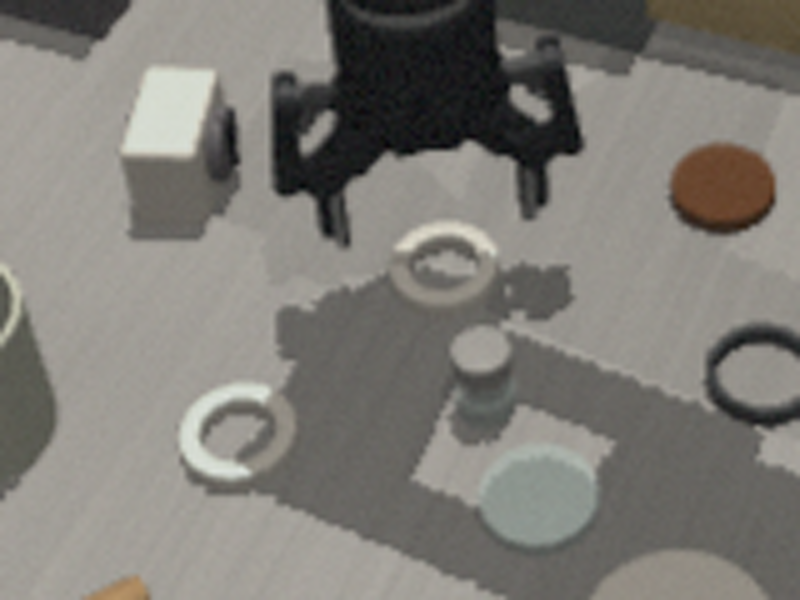

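The gripper straddles the spacer at zoom (443,265), clear of the timer.

Emit:
move_arm([
  [[0,0,0.03,0,1],[0,0,0.055,0,1],[0,0,0.065,0,1],[0,0,0.065,0,1],[0,0,0.065,0,0.2],[0,0,0.065,0,0],[0,0,0.065,0,0],[0,0,0.065,0,0],[0,0,0.065,0,0],[0,0,0.065,0,0],[0,0,0.065,0,0]],
], grip_force=40)

```text
clock: 10.93
tool_pos: [0.613, 0.0748, -0.0291]
orientation: [3.14, 0.001, 2.108]
wrist_force: [-0.3, -0.0, 6.0]
opening: 0.0534
```

Run:
```python
from h import *
im,d=robot.grab_frame('side');cv2.imwrite('pics/z12.png',cv2.resize(im[200:320,180:340],(800,600),interpolation=cv2.INTER_CUBIC))
plan(.5525,.342,.06,30.6)
```

```text
shift norm [ 0.5209  0.1698 -0.1785] turn norm 0.006 rows 6.9 cur jaw 30.8 q6 -0.48 t 10.98 tcp [ 0.613   0.0748 -0.0291] open 0.0537 F [-1. -0.  6.]
```

View pics/z12.png

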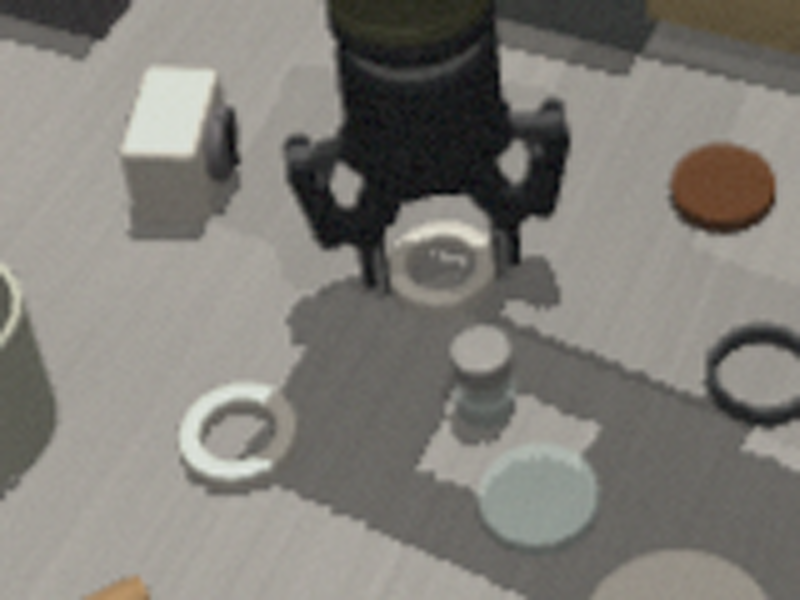

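Emit:
move_arm([
  [[0,0,-0.03,0,-0.2],[0,0,-0.08,0,-0.2],[0,0,-0.14,0,-0.2],[0.05,0.016,-0.18,0,-0.2],[0.12,0.04,-0.19,0,-0.2],[0.19,0.062,-0.19,0,-0.2],[0.26,0.085,-0.19,0,-0.2],[0.33,0.108,-0.19,0,-0.2],[0.4,0.13,-0.19,0,-0.2],[0.46,0.15,-0.19,0,-0.2],[0.5,0.163,-0.19,0,-0.2],[0.521,0.17,-0.19,0,-0.2],[0.521,0.17,-0.19,0,-0.2],[0.521,0.17,-0.19,0,-0.2],[0.521,0.17,-0.19,0,-0.2]],
], grip_force=60)

```text
clock: 12.23
tool_pos: [0.5521, 0.3406, 0.0644]
orientation: [-3.141, 0.001, 2.107]
wrist_force: [-0.1, -0.1, -0.3]
opening: 0.0527
```

Run:
```python
from h import *
im,d=robot.grab_frame('side');cv2.imwrite('pics/z13.png',cv2.resize(im[280:400,160:320],(800,600),interpolation=cv2.INTER_CUBIC))
plan(.5525,.342,-.011,30.6)
```

```text
shift norm [0.0027 0.0022 0.1508] turn norm 0.003 rows 1.8 cur jaw 30.7 q6 -0.05 t 12.28 tcp [0.5523 0.3404 0.0644] open 0.0528 F [ 0.3 -0.7 -0.2]
```

View pics/z13.png

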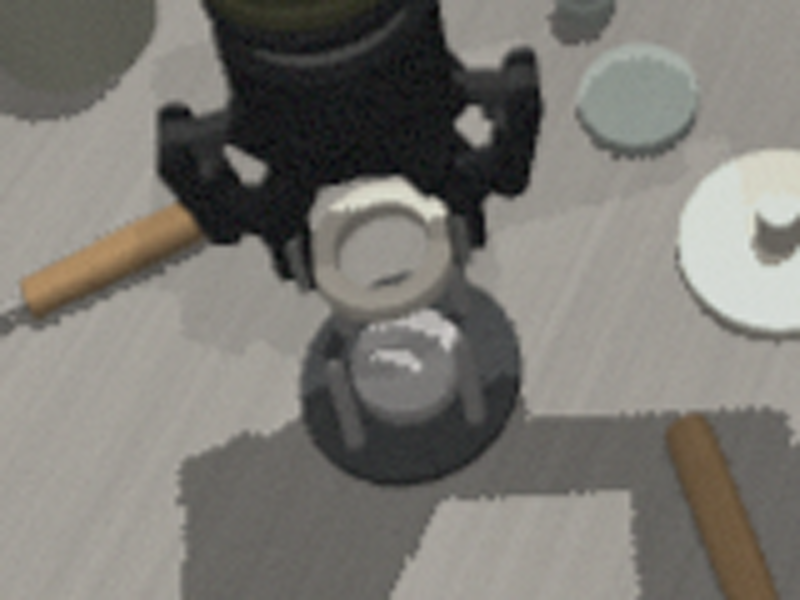

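Emit:
move_arm([
  [[0.0027,0.0025,0,0,-0.2],[0.0027,0.0025,0.04,0,-0.2],[0.0027,0.0025,0.08,0,-0.2],[0.0027,0.0025,0.11,0,-0.2],[0.0027,0.0025,0.13,0,-0.2],[0.0027,0.0025,0.142,0,-0.2],[0.0027,0.0025,0.15,0,-0.2],[0.0027,0.0025,0.152,0,-0.2],[0.0027,0.0025,0.152,0,-0.2]],
])

```text
clock: 13.03
tool_pos: [0.5528, 0.3437, -0.0107]
orientation: [3.141, 0.0, 2.107]
wrist_force: [-0.7, 0.9, -0.8]
opening: 0.0528
```

Run:
```python
from h import *
im,d=robot.grab_frame('side');cv2.imwrite('pics/z14.png',cv2.resize(im[280:400,160:320],(800,600),interpolation=cv2.INTER_CUBIC))
plan(.5525,.342,-.011,30.6)
```

```text
shift norm [-0.0028 -0.003   0.0005] turn norm 0.005 rows 0.1 cur jaw 30.7 q6 -0.04 t 13.08 tcp [ 0.5531  0.344  -0.0108] open 0.0528 F [-0.3 -0.2 -0.7]
```

View pics/z14.png

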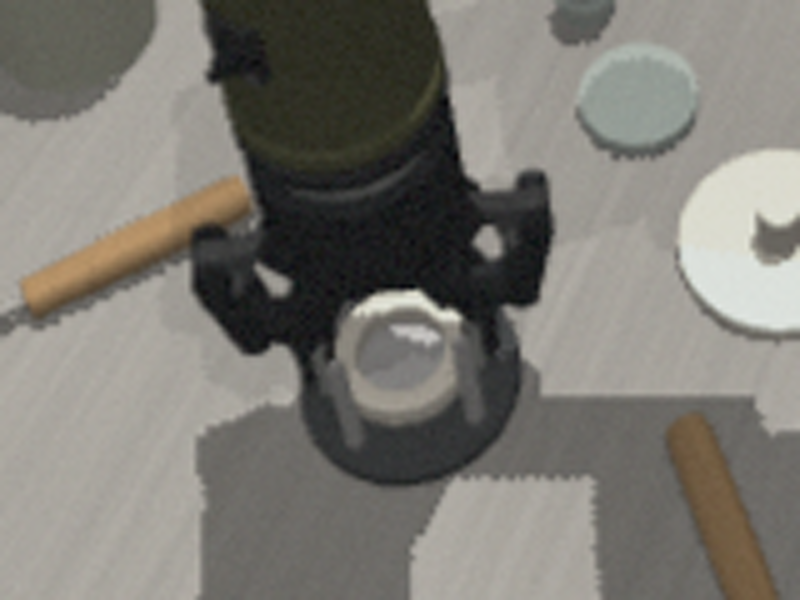

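Emit:
move_arm([
  [[-0.0028,-0.003,0.002,0,-0.2],[-0.0028,-0.003,0.004,0,-0.2],[-0.0028,-0.003,0.004,0,-0.2],[-0.0028,-0.003,0.004,0,0.5],[-0.0028,-0.003,0.004,0,0.7],[-0.0028,-0.003,0.004,0,0.7],[-0.0028,-0.003,0.004,0,0.7],[-0.0028,-0.003,-0.02,0,0.7],[-0.0028,-0.003,-0.08,0,0.7],[-0.0028,-0.003,-0.15,0,1],[-0.0028,-0.003,-0.2,0,1],[-0.0028,-0.003,-0.2,0,1]],
])

```text
clock: 14.08
tool_pos: [0.5559, 0.3441, 0.0955]
orientation: [3.13, 0.001, 2.108]
wrist_force: [1.5, 0.2, 0.9]
opening: 0.0851
```

```bash
cat >> h.py <<'E'
def ringfit(n,x,y,z0,z1,r=.036,d=None):
    if d is None: im,d=robot.grab_frame(n)
    A=cloud(n,d).reshape(-1,3)
    for _ in range(2):
        q=A[(np.hypot(A[:,0]-x,A[:,1]-y)<r)&(A[:,2]>z0)&(A[:,2]<z1)]
        if len(q)<10: return None
        x,y=((np.percentile(q,1,0)+np.percentile(q,99,0))/2)[:2]
    c,rr=fitc(q[:,:2]); return len(q),np.round([x,y],4),np.round(c,4),round(rr,4),'z',round(np.median(q[:,2]),4)
E
python3 - <<'E'
from h import *
im,d=robot.grab_frame('side');cv2.imwrite('pics/z15.png',cv2.resize(im[280:400,160:320],(800,600),interpolation=cv2.INTER_CUBIC))
print('placed',ringfit('side',.5525,.342,.025,.036,.03,d))
print('s2',ringfit('side',.6617,.2016,.006,.017,d=d),ringfit('top',.6617,.2016,.006,.017))
plan(.6617,.2016,.07,30.6)
E
```

```text
placed (315, array([0.5553, 0.343 ]), array([0.5544, 0.3434]), np.float64(0.0231), 'z', np.float64(0.03))
s2 None (140, array([0.6611, 0.2011]), array([0.6618, 0.2016]), np.float64(0.0234), 'z', np.float64(0.0119))
shift norm [-0.3535  0.043   0.0416] turn norm 0.005 rows 4.3 cur jaw 30.8 q6 -0.05 t 14.18 tcp [0.5528 0.3424 0.0907] open 0.0854 F [-0.9  0.3 -0.6]
```

View pics/z15.png

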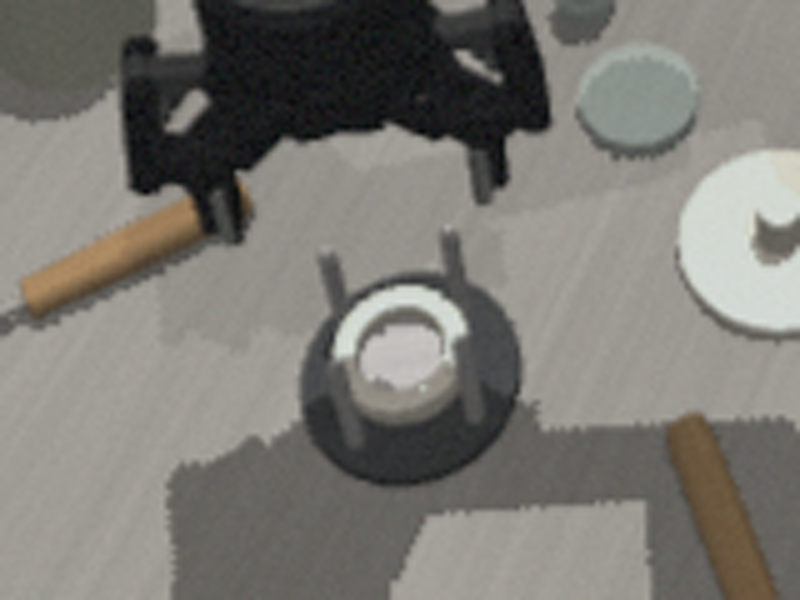

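Spacer 1 lies flat inside the posts at zoom (402,350), with its top at z 0.030. Next is spacer 2.

Emit:
move_arm([
  [[-0.08,0.01,0,0,1],[-0.16,0.02,0,0,1],[-0.24,0.03,0,0,1],[-0.31,0.038,0.02,0,1],[-0.345,0.042,0.07,0,1],[-0.3535,0.043,0.13,0,1],[-0.3535,0.043,0.165,0,1],[-0.3535,0.043,0.165,0,1],[-0.3535,0.043,0.165,0,1],[-0.3535,0.043,0.165,0,1]],
])

```text
clock: 15.02
tool_pos: [0.6605, 0.2013, 0.006]
orientation: [-3.141, -0.0, 2.108]
wrist_force: [-0.4, -0.0, 0.6]
opening: 0.0852
```

Run:
```python
from h import *
im,d=robot.grab_frame('side');cv2.imwrite('pics/z16.png',cv2.resize(im[230:350,150:310],(800,600),interpolation=cv2.INTER_CUBIC))
print('s2',ringfit('side',.6617,.2016,.006,.017,d=d))
plan(.6617,.2016,-.029,30.6)
```

```text
s2 (260, array([0.6618, 0.2013]), array([0.6617, 0.2018]), np.float64(0.0233), 'z', np.float64(0.012))
shift norm [-0.0006  0.0006  0.0719] turn norm 0.007 rows 0.9 cur jaw 30.8 q6 -0.3 t 15.07 tcp [0.6612 0.2017 0.0069] open 0.0852 F [ 0.3 -0.5 -0. ]
```

View pics/z16.png

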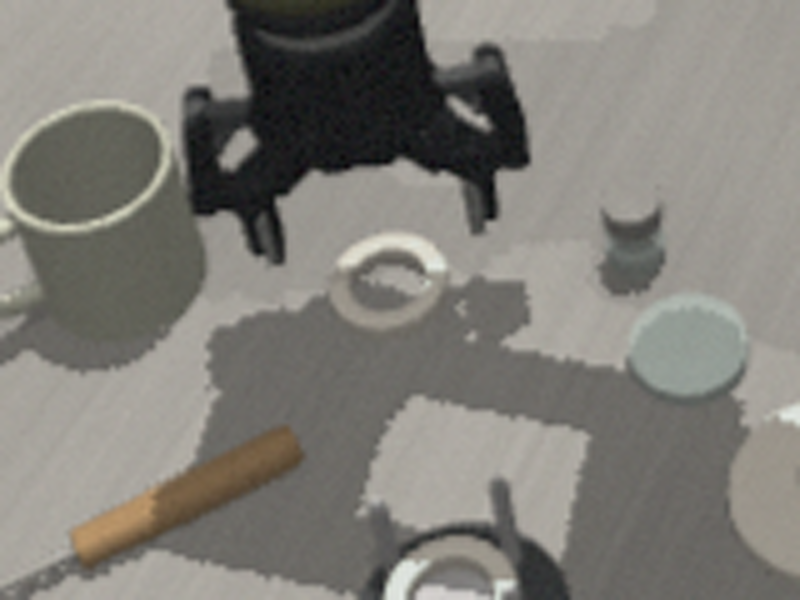

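The gripper straddles spacer 2 at zoom (388,282) and the mug stays clear on the left.

Emit:
move_arm([
  [[0,0,0.03,0,1],[0,0,0.06,0,1],[0,0,0.072,0,1],[0,0,0.072,0,1],[0,0,0.072,0,0.2],[0,0,0.072,0,0],[0,0,0.072,0,-0.2],[0,0,0.072,0,-0.2],[0,0,0.072,0,-0.2],[0,0,0.072,0,-0.2],[0,0,0.072,0,-0.2]],
], grip_force=50)

```text
clock: 15.98
tool_pos: [0.6617, 0.2015, -0.0279]
orientation: [3.139, 0.001, 2.108]
wrist_force: [-1.3, 0.3, 5.4]
opening: 0.0539
```

Run:
```python
from h import *
plan(.5525,.342,.07,30.6)
```

```text
shift norm [ 0.3531 -0.0433 -0.1962] turn norm 0.006 rows 4.9 cur jaw 30.8 q6 -0.3 t 15.98 tcp [ 0.6617  0.2015 -0.0279] open 0.0539 F [-1.3  0.3  5.4]
```

Emit:
move_arm([
  [[0,0,-0.03,0,-0.2],[0,0,-0.08,0,-0.2],[0,0,-0.14,0,-0.2],[0.05,-0.006,-0.19,0,-0.2],[0.12,-0.015,-0.2,0,-0.2],[0.19,-0.024,-0.2,0,-0.2],[0.26,-0.032,-0.2,0,-0.2],[0.31,-0.038,-0.2,0,-0.2],[0.34,-0.042,-0.2,0,-0.2],[0.3531,-0.0433,-0.2,0,-0.2],[0.3531,-0.0433,-0.2,0,-0.2],[0.3531,-0.0433,-0.2,0,-0.2],[0.3531,-0.0433,-0.2,0,-0.2]],
], grip_force=60)

```text
clock: 17.07
tool_pos: [0.5529, 0.3405, 0.07]
orientation: [3.141, 0.001, 2.107]
wrist_force: [0.8, -1.2, -0.8]
opening: 0.0529
```

Run:
```python
from h import *
im,d=robot.grab_frame('side');cv2.imwrite('pics/z17.png',cv2.resize(im[280:400,160:320],(800,600),interpolation=cv2.INTER_CUBIC))
plan(.5525,.342,.002,30.6)
```

```text
shift norm [0.0032 0.0009 0.1358] turn norm 0.003 rows 1.6 cur jaw 30.7 q6 -0.05 t 17.12 tcp [0.5529 0.3404 0.0699] open 0.0532 F [ 0.7 -0.1 -0.1]
```

View pics/z17.png

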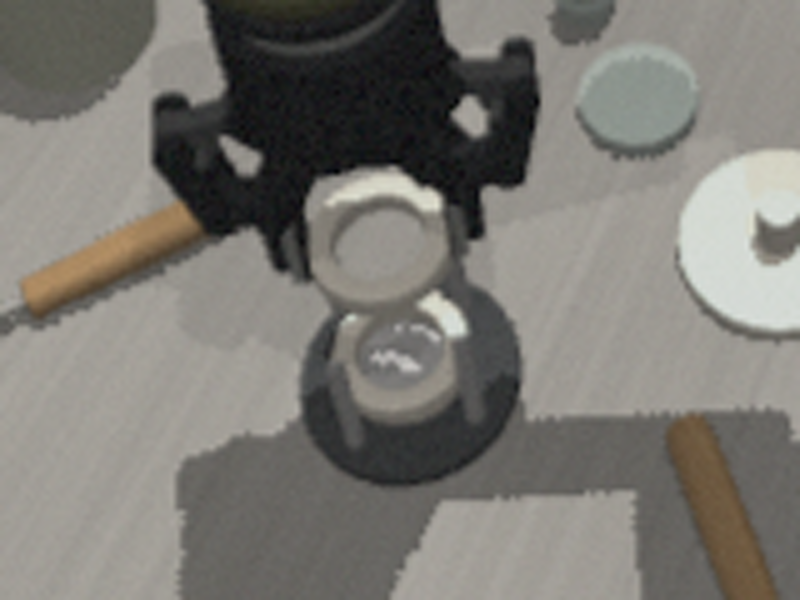

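Emit:
move_arm([
  [[0.001,0,0.03,0,-0.2],[0.001,0,0.07,0,-0.2],[0.001,0,0.1,0,-0.2],[0.001,0,0.12,0,-0.2],[0.001,0,0.13,0,-0.2],[0.001,0,0.135,0,-0.2],[0.001,0,0.137,0,-0.2],[0.001,0,0.137,0,-0.2],[0.001,0,0.137,0,-0.2]],
])

```text
clock: 17.87
tool_pos: [0.5525, 0.3422, 0.0023]
orientation: [3.14, 0.0, 2.107]
wrist_force: [-0.8, -0.3, -0.7]
opening: 0.053
```

Run:
```python
from h import *
im,d=robot.grab_frame('side');cv2.imwrite('pics/z18.png',cv2.resize(im[280:400,160:320],(800,600),interpolation=cv2.INTER_CUBIC))
plan(.5525,.342,.002,30.6)
```

```text
shift norm [-0.0005 -0.0002  0.0005] turn norm 0.005 rows 0.0 cur jaw 30.7 q6 -0.05 t 17.92 tcp [0.5525 0.3423 0.0022] open 0.0531 F [ 0.6 -0.4  1.5]
```

View pics/z18.png

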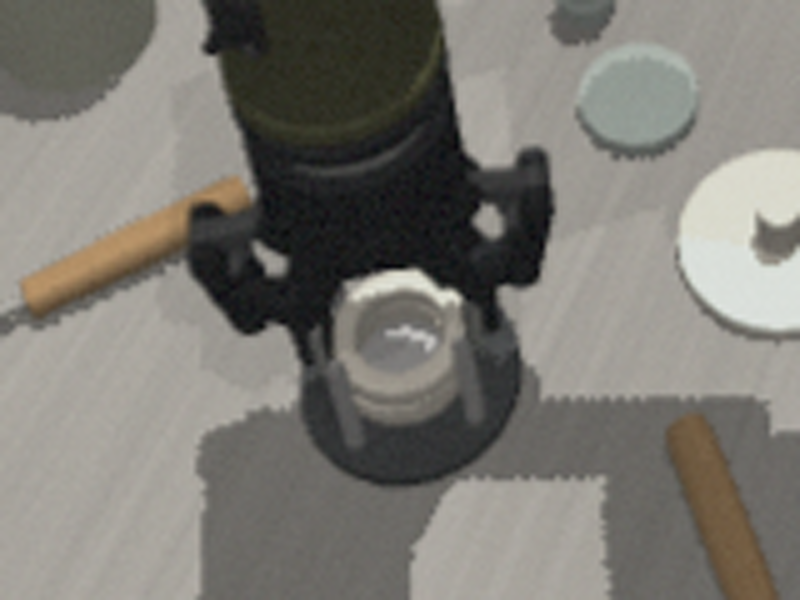

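Spacer 2 sits on spacer 1 inside the posts. I'll release it, lift, and re-measure the glass.

Emit:
move_arm([
  [[0,0,0.002,0,-0.2],[0,0,0.003,0,-0.2],[0,0,0.003,0,0.5],[0,0,0.003,0,0.7],[0,0,0.003,0,0.7],[0,0,0.003,0,0.7],[0,0,-0.02,0,0.7],[0,0,-0.07,0,0.7],[0,0,-0.13,0,1],[0,0,-0.17,0,1],[0,0,-0.17,0,1],[0,0,-0.17,0,1]],
])

```text
clock: 18.92
tool_pos: [0.5527, 0.3429, 0.0888]
orientation: [3.137, 0.0, 2.108]
wrist_force: [0.1, 0.1, -0.5]
opening: 0.0854
```

Run:
```python
from h import *
im,d=robot.grab_frame('side');cv2.imwrite('pics/z19.png',cv2.resize(im[280:400,160:320],(800,600),interpolation=cv2.INTER_CUBIC))
print('placed',ringfit('side',.5525,.342,.036,.049,.03,d))
im2,d2=robot.grab_frame('top')
cv2.imwrite('pics/z19t.png',cv2.resize(im2[150:270,150:310],(800,600),interpolation=cv2.INTER_CUBIC))
for n,dd in(('side',d),('top',d2)):
  print(n,'gl',ringfit(n,.516,.185,.005,.016,d=dd),'rr',ringfit(n,.4406,.0827,.006,.016,d=dd))
for n in('side','top'):
  for r in robot.masks_of(n,'glass_c'):
    u,v=np.nonzero(r['pixels'])[::-1]; w=ray(n,np.c_[u,v],.01)[:,:2]
    print(n,r['p'],len(u),np.round(w.mean(0),4),np.round((w.min(0)+w.max(0))/2,4))
plan(.516,.185,.0,30.6)
```

```text
placed (353, array([0.5536, 0.3423]), array([0.5533, 0.3426]), np.float64(0.0232), 'z', np.float64(0.0418))
side gl (414, array([0.5159, 0.1858]), array([0.5155, 0.1861]), np.float64(0.0202), 'z', np.float64(0.0105)) rr (143, array([0.4403, 0.0828]), array([0.4406, 0.0825]), np.float64(0.0253), 'z', np.float64(0.01))
top gl (240, array([0.5166, 0.1858]), array([0.5162, 0.1854]), np.float64(0.0202), 'z', np.float64(0.0108)) rr (85, array([0.4412, 0.0827]), array([0.4406, 0.0827]), np.float64(0.0254), 'z', np.float64(0.0109))
side 0.87 419 [0.5157 0.1864] [0.5161 0.1856]
side 0.69 288 [ 0.4975 -0.0249] [ 0.4977 -0.0253]
side 0.62 438 [0.3471 0.1479] [0.3473 0.147 ]
side 0.59 312 [ 0.409  -0.0341] [ 0.4098 -0.0345]
side 0.55 550 [0.2793 0.2113] [0.2797 0.2104]
top 0.83 278 [0.279  0.2096] [0.2786 0.2092]
top 0.75 231 [0.5165 0.1842] [0.5166 0.1843]
top 0.72 250 [0.3477 0.147 ] [0.3483 0.1472]
top 0.62 238 [ 0.4979 -0.0268] [ 0.498  -0.0268]
top 0.6 230 [ 0.41   -0.0372] [ 0.4095 -0.036 ]
shift norm [-0.2339 -0.2186  0.1709] turn norm 0.006 rows 4.4 cur jaw 30.8 q6 -0.05 t 19.12 tcp [0.5503 0.3415 0.0851] open 0.0855 F [-0.7 -0.4 -0.1]
```

View pics/z19.png

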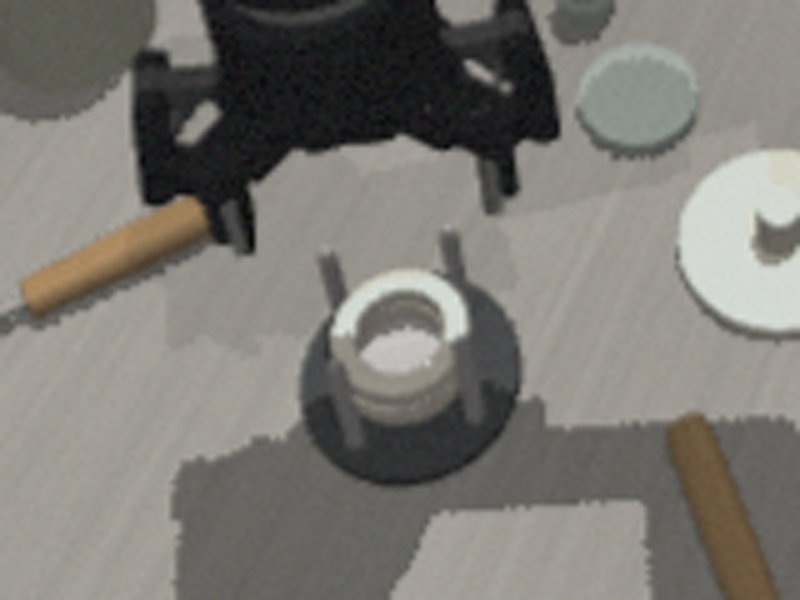

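View pics/z19t.png

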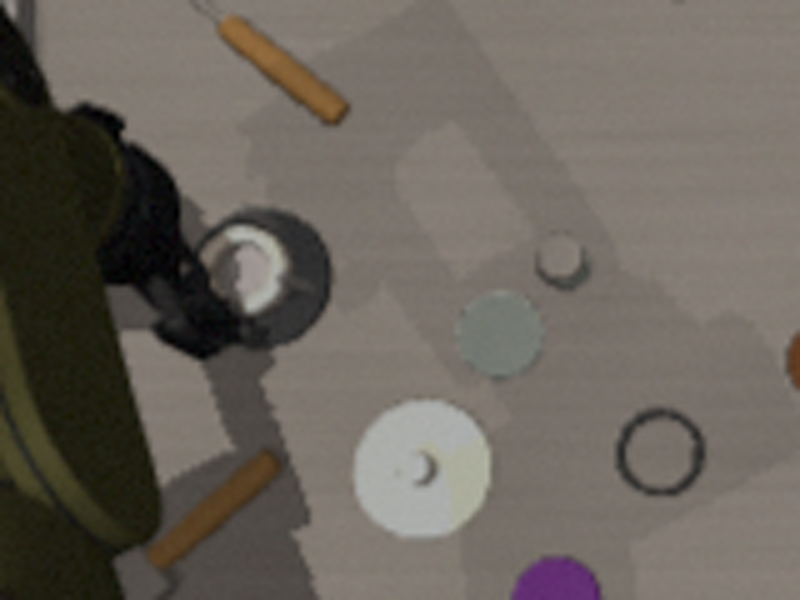

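Both spacers are stacked, with the top at z 0.042. The glass is at (0.516, 0.1857), confirmed by both cameras.

Emit:
move_arm([
  [[-0.04,-0.038,0,0,1],[-0.09,-0.085,0,0,1],[-0.15,-0.14,0,0,1],[-0.2,-0.187,0.02,0,1],[-0.23,-0.215,0.07,0,1],[-0.237,-0.221,0.12,0,1],[-0.237,-0.221,0.155,0,1],[-0.237,-0.221,0.16,0,1],[-0.237,-0.221,0.16,0,1],[-0.237,-0.221,0.16,0,1],[-0.237,-0.221,0.16,0,1]],
])

```text
clock: 20.03
tool_pos: [0.5181, 0.1844, 0.0072]
orientation: [3.14, 0.0, 2.108]
wrist_force: [0.1, -0.4, 0.2]
opening: 0.0852
```

Run:
```python
from h import *
im,d=robot.grab_frame('side');cv2.imwrite('pics/z20.png',cv2.resize(im[230:350,210:370],(800,600),interpolation=cv2.INTER_CUBIC))
print('gl',ringfit('side',.516,.1857,.005,.016,d=d))
plan(.516,.1857,-.030,30.6)
```

```text
gl (408, array([0.5159, 0.1856]), array([0.5156, 0.1858]), np.float64(0.02), 'z', np.float64(0.0104))
shift norm [ 0.0043 -0.0027  0.0749] turn norm 0.007 rows 0.9 cur jaw 30.8 q6 -0.27 t 20.08 tcp [0.5182 0.1845 0.0074] open 0.0858 F [-0.4 -0.2 -0.2]
```

View pics/z20.png

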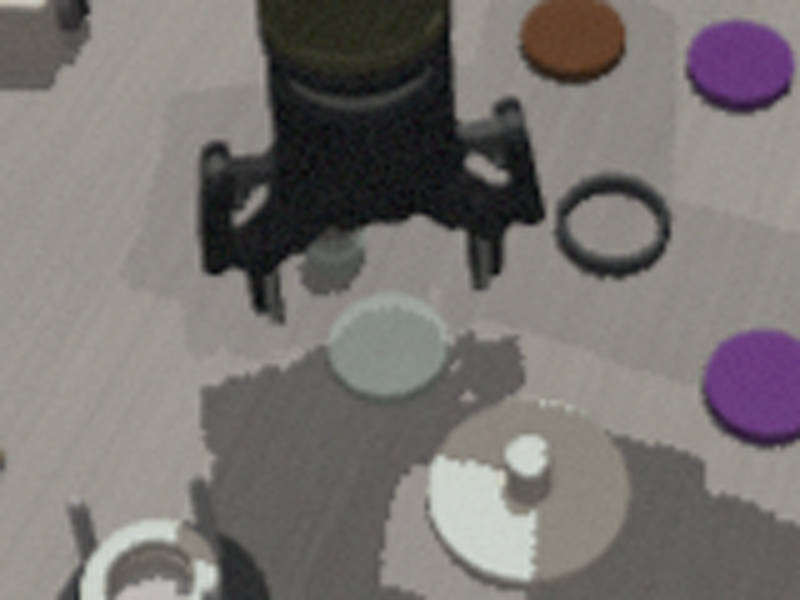

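The fingers straddle the glass at zoom (388,345). The salt jar is behind it at (332,258) and clear sideways.

Emit:
move_arm([
  [[0.0043,-0.0027,0.02,0,1],[0.0043,-0.0027,0.05,0,1],[0.0043,-0.0027,0.07,0,1],[0.0043,-0.0027,0.074,0,1],[0.0043,-0.0027,0.074,0,1],[0.0043,-0.0027,0.074,0,0.2],[0.0043,-0.0027,0.074,0,0],[0.0043,-0.0027,0.074,0,-0.2],[0.0043,-0.0027,0.074,0,-0.2],[0.0043,-0.0027,0.074,0,-0.2],[0.0043,-0.0027,0.074,0,-0.2]],
], grip_force=50)

```text
clock: 21.0
tool_pos: [0.5155, 0.1851, -0.0293]
orientation: [3.14, 0.0, 2.108]
wrist_force: [-0.6, 0.2, 5.5]
opening: 0.0538
```

Run:
```python
from h import *
plan(.5525,.342,.07,30.6)
```

```text
shift norm [ 0.2317  0.2244 -0.1983] turn norm 0.005 rows 4.5 cur jaw 30.8 q6 -0.27 t 21.0 tcp [ 0.5155  0.1851 -0.0293] open 0.0538 F [-0.6  0.2  5.5]
```

Emit:
move_arm([
  [[0,0,-0.03,0,-0.2],[0,0,-0.08,0,-0.2],[0,0,-0.14,0,-0.2],[0.03,0.029,-0.19,0,-0.2],[0.07,0.068,-0.21,0,-0.2],[0.12,0.116,-0.21,0,-0.2],[0.17,0.165,-0.21,0,-0.2],[0.205,0.199,-0.21,0,-0.2],[0.225,0.218,-0.21,0,-0.2],[0.2317,0.2244,-0.21,0,-0.2],[0.2317,0.2244,-0.21,0,-0.2],[0.2317,0.2244,-0.21,0,-0.2],[0.2317,0.2244,-0.21,0,-0.2],[0.2317,0.2244,-0.21,0,-0.2]],
], grip_force=60)

```text
clock: 22.17
tool_pos: [0.5515, 0.3401, 0.0743]
orientation: [-3.14, 0.0, 2.106]
wrist_force: [-0.0, 0.2, 0.1]
opening: 0.0534
```

Run:
```python
from h import *
im,d=robot.grab_frame('side');cv2.imwrite('pics/z21.png',cv2.resize(im[280:400,160:320],(800,600),interpolation=cv2.INTER_CUBIC))
plan(.5525,.342,.0127,30.6)
```

```text
shift norm [0.002  0.0032 0.1235] turn norm 0.003 rows 1.5 cur jaw 30.7 q6 -0.05 t 22.22 tcp [0.5517 0.3403 0.0744] open 0.0532 F [-1.  -0.3 -1.2]
```

View pics/z21.png

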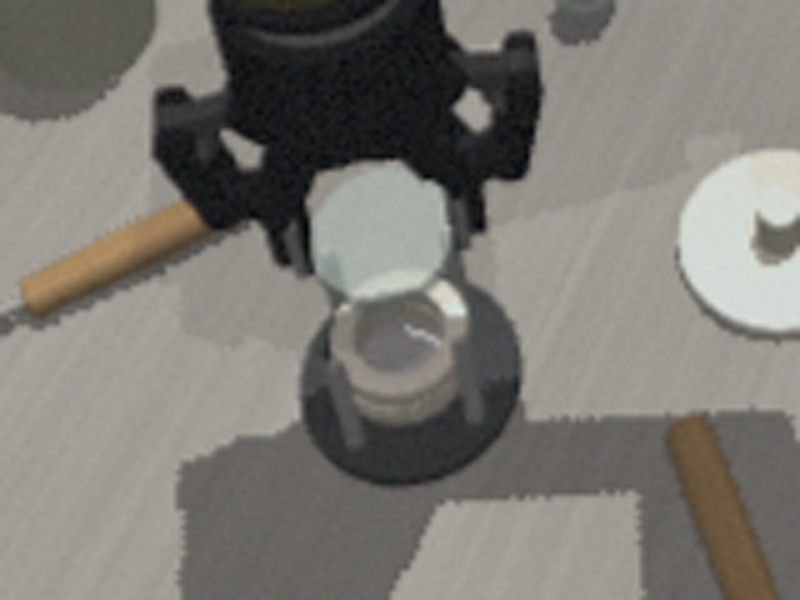

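Emit:
move_arm([
  [[0.001,0.0015,0.03,0,-0.2],[0.001,0.0015,0.06,0,-0.2],[0.001,0.0015,0.09,0,-0.2],[0.001,0.0015,0.11,0,-0.2],[0.001,0.0015,0.118,0,-0.2],[0.001,0.0015,0.122,0,-0.2],[0.001,0.0015,0.124,0,-0.2],[0.001,0.0015,0.124,0,-0.2],[0.001,0.0015,0.124,0,-0.2]],
])

```text
clock: 22.97
tool_pos: [0.5533, 0.3431, 0.0132]
orientation: [3.139, 0.0, 2.108]
wrist_force: [-0.5, 0.7, -0.8]
opening: 0.0531
```

Run:
```python
from h import *
im,d=robot.grab_frame('side');cv2.imwrite('pics/z22.png',cv2.resize(im[280:400,160:320],(800,600),interpolation=cv2.INTER_CUBIC))
plan(.5525,.342,.0127,30.6)
```

```text
shift norm [-0.0013 -0.0026  0.001 ] turn norm 0.005 rows 0.0 cur jaw 30.8 q6 -0.05 t 23.02 tcp [0.5533 0.3432 0.0132] open 0.0533 F [ 0.3  0.6 -1.6]
```

View pics/z22.png

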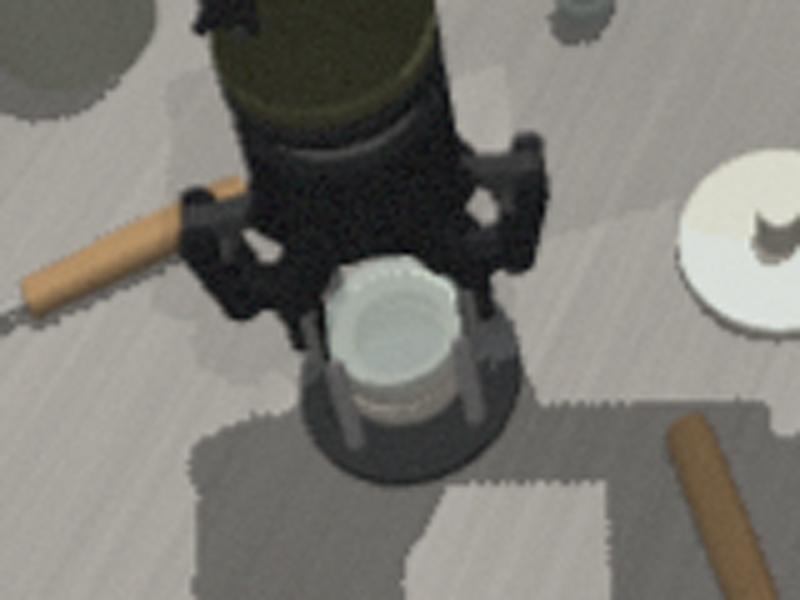

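The glass is on the spacers between the posts at zoom (395,320). I'll release it and re-measure.

Emit:
move_arm([
  [[-0.0013,-0.0026,0.002,0,-0.2],[-0.0013,-0.0026,0.003,0,-0.2],[-0.0013,-0.0026,0.003,0,0.5],[-0.0013,-0.0026,0.003,0,0.7],[-0.0013,-0.0026,0.003,0,0.7],[-0.0013,-0.0026,0.003,0,0.7],[-0.0013,-0.0026,-0.02,0,0.7],[-0.0013,-0.0026,-0.07,0,0.7],[-0.0013,-0.0026,-0.12,0,1],[-0.0013,-0.0026,-0.15,0,1],[-0.0013,-0.0026,-0.15,0,1],[-0.0013,-0.0026,-0.15,0,1],[-0.0013,-0.0026,-0.15,0,1]],
])

```text
clock: 24.1
tool_pos: [0.551, 0.3411, 0.0871]
orientation: [-3.141, -0.0, 2.108]
wrist_force: [0.0, -1.3, 0.1]
opening: 0.0859
```

Run:
```python
from h import *
im,d=robot.grab_frame('side');cv2.imwrite('pics/z23.png',cv2.resize(im[280:400,160:320],(800,600),interpolation=cv2.INTER_CUBIC))
print('placed',ringfit('side',.5525,.342,.046,.06,.031,d))
im2,d2=robot.grab_frame('top')
for n,dd in(('side',d),('top',d2)): print(n,'rr',ringfit(n,.4406,.0827,.006,.016,d=dd))
plan(.4406,.0827,.007,30.6)
```

```text
placed (580, array([0.5543, 0.343 ]), array([0.5539, 0.3432]), np.float64(0.02), 'z', np.float64(0.0522))
side rr (143, array([0.4403, 0.0825]), array([0.4404, 0.0826]), np.float64(0.0255), 'z', np.float64(0.0102))
top rr (83, array([0.4417, 0.0827]), array([0.4409, 0.0826]), np.float64(0.0253), 'z', np.float64(0.0104))
shift norm [-0.3312 -0.4526  0.1595] turn norm 0.005 rows 7.0 cur jaw 30.8 q6 -0.05 t 24.2 tcp [0.5505 0.3409 0.0861] open 0.0852 F [0.4 0.3 0.4]
```

View pics/z23.png

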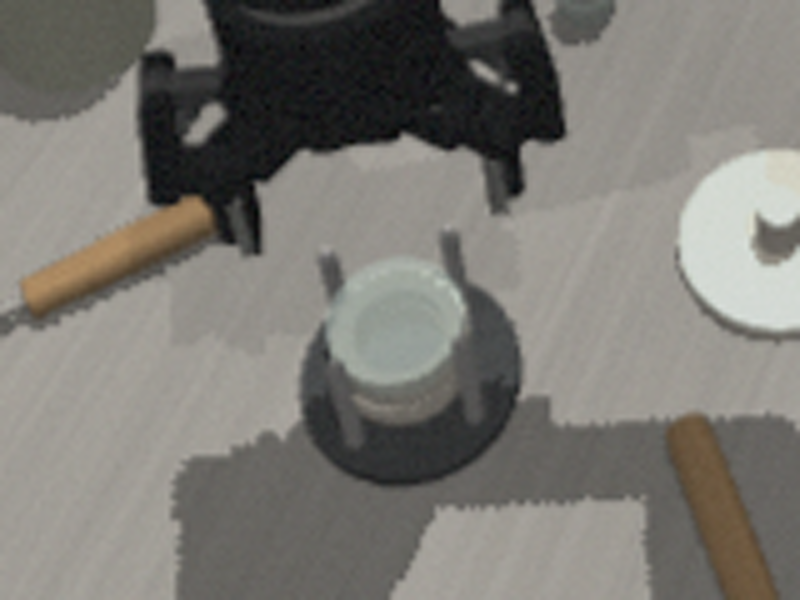

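Emit:
move_arm([
  [[-0.03,-0.041,0,0,1],[-0.08,-0.109,0,0,1],[-0.13,-0.178,0,0,1],[-0.18,-0.246,0,0,1],[-0.23,-0.314,0,0,1],[-0.28,-0.383,0,0,1],[-0.315,-0.43,0.03,0,1],[-0.331,-0.453,0.08,0,1],[-0.331,-0.453,0.13,0,1],[-0.331,-0.453,0.16,0,1],[-0.331,-0.453,0.16,0,1],[-0.331,-0.453,0.16,0,1],[-0.331,-0.453,0.16,0,1]],
])

```text
clock: 25.28
tool_pos: [0.4419, 0.0835, 0.0076]
orientation: [-3.141, -0.0, 2.108]
wrist_force: [0.9, 0.7, 0.4]
opening: 0.0851
```

Run:
```python
from h import *
im,d=robot.grab_frame('side');cv2.imwrite('pics/z24.png',cv2.resize(im[210:330,250:410],(800,600),interpolation=cv2.INTER_CUBIC))
print(ringfit('side',.4406,.0827,.006,.016,d=d))
plan(.4406,.0826,-.030,30.6)
```

```text
(142, array([0.4402, 0.0824]), array([0.4405, 0.0825]), np.float64(0.0255), 'z', np.float64(0.0101))
shift norm [ 0.     -0.0043  0.076 ] turn norm 0.006 rows 0.9 cur jaw 30.8 q6 -0.44 t 25.33 tcp [0.4424 0.0837 0.008 ] open 0.0853 F [ 0.6  0.8 -0.3]
```

View pics/z24.png

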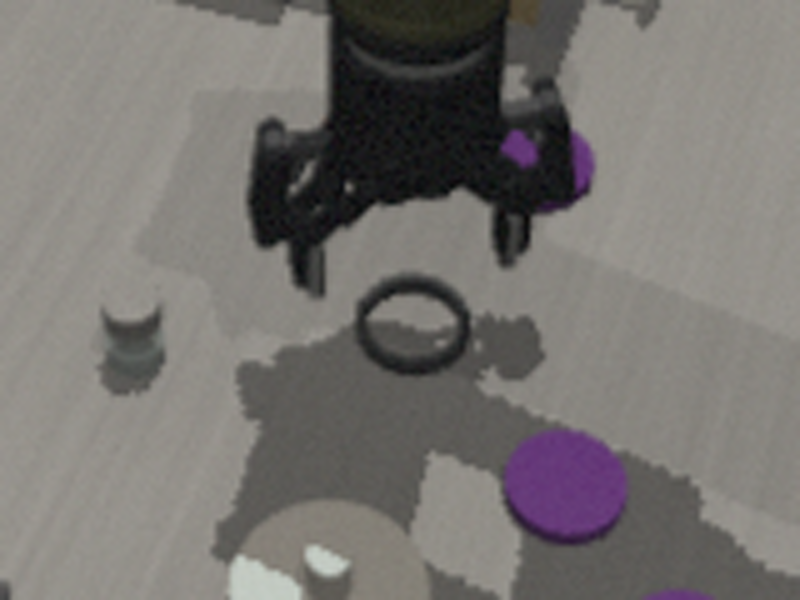

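The gripper straddles the retaining ring at zoom (413,325).

Emit:
move_arm([
  [[0,-0.002,0.02,0,1],[0,-0.002,0.05,0,1],[0,-0.002,0.07,0,1],[0,-0.002,0.075,0,1],[0,-0.002,0.075,0,1],[0,-0.002,0.075,0,0.2],[0,-0.002,0.075,0,0],[0,-0.002,0.075,0,-0.2],[0,-0.002,0.075,0,-0.2],[0,-0.002,0.075,0,-0.2],[0,-0.002,0.075,0,-0.2]],
], grip_force=50)

```text
clock: 26.25
tool_pos: [0.4414, 0.083, -0.0285]
orientation: [3.14, 0.001, 2.108]
wrist_force: [-1.9, 0.5, 10.8]
opening: 0.0541
```

Run:
```python
from h import *
plan(.5525,.342,.07,30.6)
```

```text
shift norm [ 0.3311  0.4564 -0.1965] turn norm 0.006 rows 7.2 cur jaw 30.8 q6 -0.45 t 26.25 tcp [ 0.4414  0.083  -0.0285] open 0.0541 F [-1.9  0.5 10.8]
```

Emit:
move_arm([
  [[0,0,-0.03,0,-0.2],[0,0,-0.08,0,-0.2],[0,0,-0.14,0,-0.2],[0.02,0.027,-0.2,0,-0.2],[0.06,0.083,-0.22,0,-0.2],[0.1,0.138,-0.22,0,-0.2],[0.145,0.2,-0.22,0,-0.2],[0.19,0.262,-0.22,0,-0.2],[0.235,0.324,-0.22,0,-0.2],[0.275,0.379,-0.22,0,-0.2],[0.305,0.42,-0.22,0,-0.2],[0.325,0.448,-0.22,0,-0.2],[0.3311,0.4564,-0.22,0,-0.2],[0.3311,0.4564,-0.22,0,-0.2],[0.3311,0.4564,-0.22,0,-0.2],[0.3311,0.4564,-0.22,0,-0.2],[0.3311,0.4564,-0.22,0,-0.2]],
], grip_force=60)

```text
clock: 27.67
tool_pos: [0.5514, 0.3402, 0.08]
orientation: [-3.14, 0.0, 2.107]
wrist_force: [0.3, -0.2, -1.2]
opening: 0.0535
```

Run:
```python
from h import *
im,d=robot.grab_frame('side');cv2.imwrite('pics/z25.png',cv2.resize(im[280:400,160:320],(800,600),interpolation=cv2.INTER_CUBIC))
plan(.5525,.342,.0235,30.6)
```

```text
shift norm [0.0018 0.0032 0.1132] turn norm 0.003 rows 1.4 cur jaw 30.7 q6 -0.05 t 27.72 tcp [0.5516 0.3404 0.0801] open 0.0532 F [-0.3  1.1  0.1]
```

View pics/z25.png

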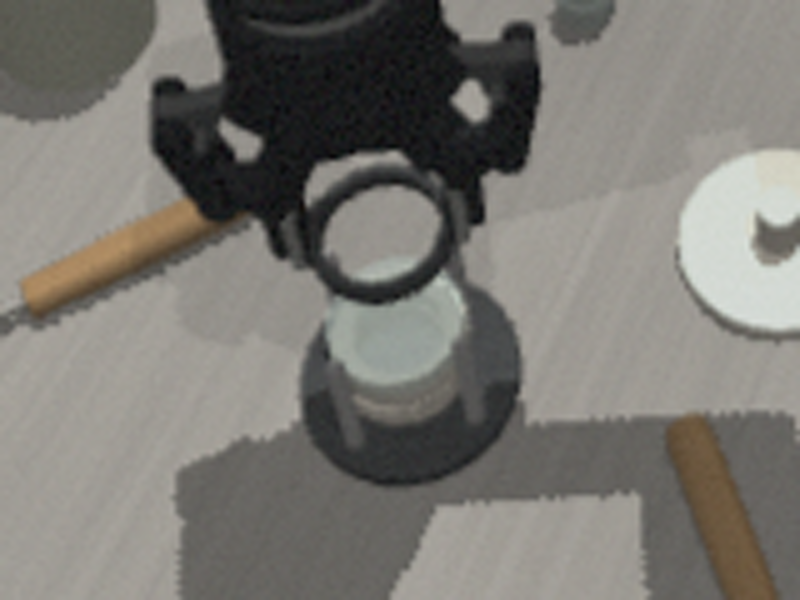

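Emit:
move_arm([
  [[0.0005,0.0008,0.03,0,-0.2],[0.0005,0.0008,0.06,0,-0.2],[0.0005,0.0008,0.085,0,-0.2],[0.0005,0.0008,0.1,0,-0.2],[0.0005,0.0008,0.108,0,-0.2],[0.0005,0.0008,0.112,0,-0.2],[0.0005,0.0008,0.114,0,-0.2],[0.0005,0.0008,0.114,0,-0.2],[0.0005,0.0008,0.114,0,-0.2]],
])

```text
clock: 28.47
tool_pos: [0.553, 0.3425, 0.0238]
orientation: [3.14, 0.0, 2.108]
wrist_force: [-0.8, 0.3, 1.0]
opening: 0.0532
```

Run:
```python
from h import *
im,d=robot.grab_frame('side');cv2.imwrite('pics/z26.png',cv2.resize(im[280:400,160:320],(800,600),interpolation=cv2.INTER_CUBIC))
plan(.5525,.342,.0235,30.6)
```

```text
shift norm [-0.0003 -0.0014  0.0006] turn norm 0.005 rows 0.0 cur jaw 30.8 q6 -0.05 t 28.52 tcp [0.553  0.3425 0.0238] open 0.0532 F [ 0.6 -0.8  2.1]
```

View pics/z26.png

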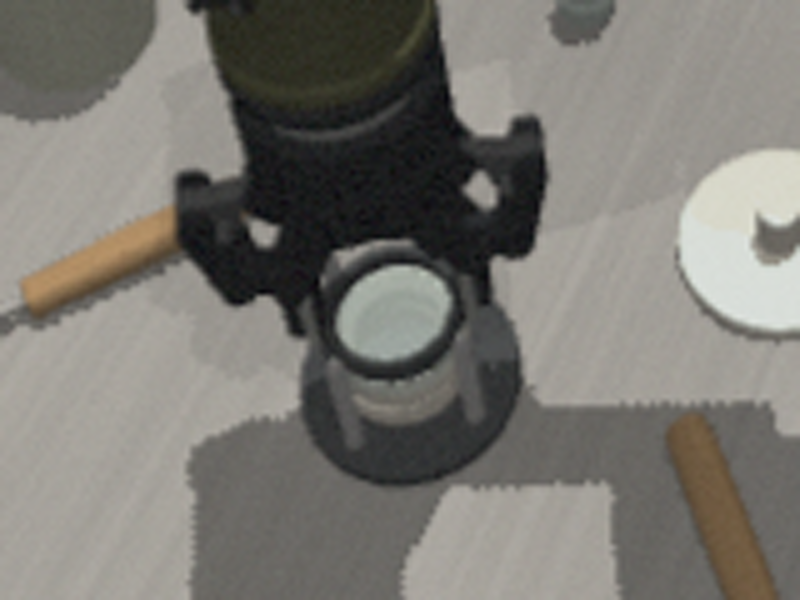

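The ring rests on the glass at zoom (393,315). I'll release it.

Emit:
move_arm([
  [[0,-0.001,0.002,0,-0.2],[0,-0.001,0.002,0,0.5],[0,-0.001,0.002,0,0.7],[0,-0.001,0.002,0,0.7],[0,-0.001,0.002,0,0.7],[0,-0.001,-0.02,0,0.7],[0,-0.001,-0.07,0,0.7],[0,-0.001,-0.12,0,1],[0,-0.001,-0.15,0,1],[0,-0.001,-0.15,0,1],[0,-0.001,-0.15,0,1],[0,-0.001,-0.15,0,1]],
])

```text
clock: 29.52
tool_pos: [0.5513, 0.3417, 0.0976]
orientation: [-3.141, -0.0, 2.108]
wrist_force: [-0.3, -0.3, 0.0]
opening: 0.0857
```

Run:
```python
from h import *
im,d=robot.grab_frame('side');cv2.imwrite('pics/z27.png',cv2.resize(im[280:400,160:320],(800,600),interpolation=cv2.INTER_CUBIC))
print('placed',ringfit('side',.5525,.342,.056,.068,.031,d))
im2,d2=robot.grab_frame('top')
for n,dd in(('side',d),('top',d2)):
    P=cloud(n,dd).reshape(-1,3);Q=P[np.hypot(P[:,0]-.43,P[:,1]-.232)<.05];k=Q[(Q[:,2]>.024)&(Q[:,2]<.045)];dk=Q[(Q[:,2]>.004)&(Q[:,2]<.016)]
    print(n,len(k),(k.min(0)+k.max(0))/2,(dk.min(0)+dk.max(0))/2,np.ptp(dk,axis=0))
plan(.43,.232,.05,30.6)
```

```text
placed (253, array([0.5544, 0.3431]), array([0.5537, 0.3429]), np.float64(0.0255), 'z', np.float64(0.0615))
side 81 [0.43073128 0.2315465  0.03121671] [0.43093739 0.23228004 0.00990092] [0.08749503 0.0880147  0.01179222]
top 39 [0.43003988 0.23309453 0.03145944] [0.42661141 0.23338938 0.00991786] [0.09133609 0.09529238 0.01177858]
shift norm [-0.0644 -0.3195  0.0941] turn norm 0.005 rows 4.1 cur jaw 30.8 q6 -0.05 t 29.62 tcp [0.5509 0.3414 0.0966] open 0.0854 F [-0.3  0.2 -0.2]
```

View pics/z27.png

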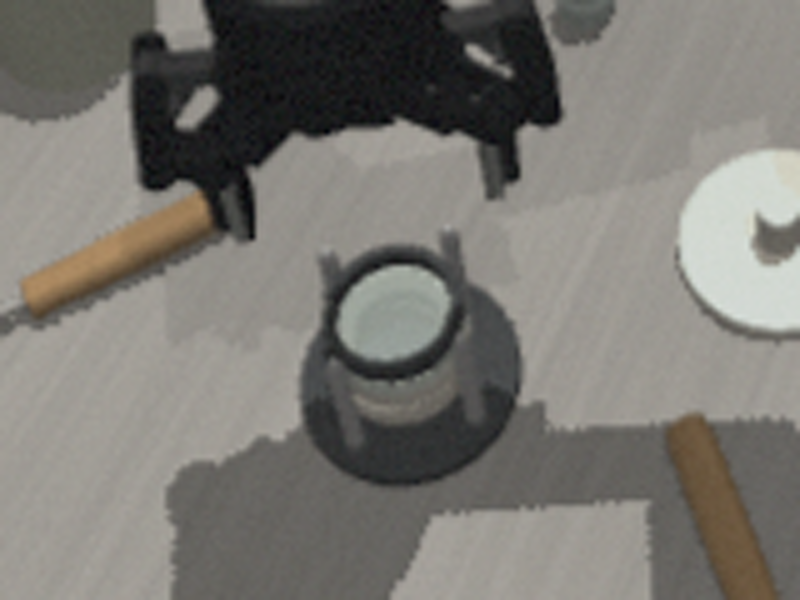

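The ring is level in the holder, with its top at 0.0615. Next I fetch the cap.

Emit:
move_arm([
  [[-0.01,-0.04,0,0,1],[-0.022,-0.11,0,0,1],[-0.036,-0.18,0,0,1],[-0.05,-0.25,0,0,1],[-0.06,-0.3,0.02,0,1],[-0.066,-0.321,0.07,0,1],[-0.066,-0.321,0.13,0,1],[-0.066,-0.321,0.16,0,1],[-0.066,-0.321,0.16,0,1],[-0.066,-0.321,0.16,0,1],[-0.066,-0.321,0.16,0,1]],
])

```text
clock: 30.53
tool_pos: [0.4314, 0.2318, 0.0181]
orientation: [3.142, 0.0, 2.108]
wrist_force: [0.6, 0.5, -0.0]
opening: 0.0855
```

Run:
```python
from h import *
plan(.4305,.232,-.013,30.6)
```

```text
shift norm [ 0.0012 -0.0013  0.0623] turn norm 0.006 rows 0.7 cur jaw 30.8 q6 -0.13 t 30.53 tcp [0.4314 0.2318 0.0181] open 0.0855 F [ 0.6  0.5 -0. ]
```

Emit:
move_arm([
  [[0,0,0.03,0,1],[0,0,0.055,0,1],[0,0,0.062,0,1],[0,0,0.062,0,0],[0,0,0.062,0,-0.5],[0,0,0.062,0,-1],[0,0,0.062,0,-1],[0,0,0.062,0,-1],[0,0,0.062,0,-1],[0,0,0.062,0,-1],[0,0,0.062,0,-1],[0,0,0.062,0,-1],[0,0,0.062,0,-1]],
], grip_force=50)

```text
clock: 31.62
tool_pos: [0.4312, 0.2317, -0.0123]
orientation: [3.141, 0.0, 2.108]
wrist_force: [-0.5, -0.8, 5.0]
opening: 0.0184
```

Run:
```python
from h import *
im,d=robot.grab_frame('side');cv2.imwrite('pics/z28.png',cv2.resize(im[270:390,240:400],(800,600),interpolation=cv2.INTER_CUBIC))
plan(.553,.3425,.08,30.6)
```

```text
shift norm [ 0.0658  0.3228 -0.1843] turn norm 0.006 rows 4.5 cur jaw 30.8 q6 -0.13 t 31.67 tcp [ 0.4312  0.2317 -0.0123] open 0.0182 F [-0.3 -0.3  4.1]
```

View pics/z28.png

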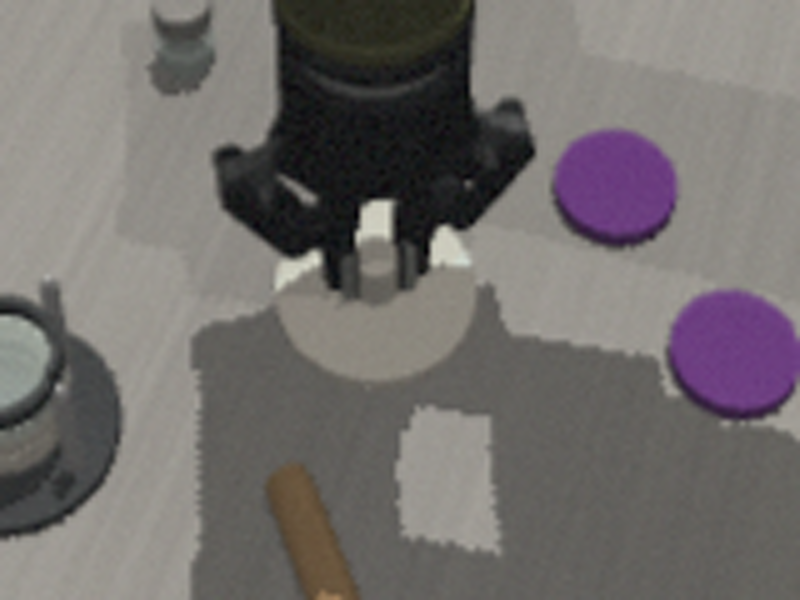

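Emit:
move_arm([
  [[0,0,-0.03,0,-1],[0,0,-0.08,0,-1],[0,0,-0.14,0,-1],[0,0,-0.2,0,-1],[0.01,0.05,-0.22,0,-1],[0.022,0.11,-0.22,0,-1],[0.036,0.18,-0.22,0,-1],[0.05,0.245,-0.22,0,-1],[0.058,0.285,-0.22,0,-1],[0.064,0.312,-0.22,0,-1],[0.066,0.323,-0.22,0,-1],[0.066,0.323,-0.22,0,-1],[0.066,0.323,-0.22,0,-1],[0.066,0.323,-0.22,0,-1],[0.066,0.323,-0.22,0,-1]],
], grip_force=70)

```text
clock: 32.92
tool_pos: [0.5516, 0.3415, 0.0969]
orientation: [-3.14, 0.0, 2.107]
wrist_force: [0.3, 0.6, -0.4]
opening: 0.0176
```

Run:
```python
from h import *
im,d=robot.grab_frame('side');cv2.imwrite('pics/z29.png',cv2.resize(im[260:400,150:330],(771,600),interpolation=cv2.INTER_CUBIC))
plan(.553,.3425,.0527,30.6)
```

```text
shift norm [0.0002 0.0029 0.0888] turn norm 0.005 rows 1.1 cur jaw 30.7 q6 -0.05 t 32.97 tcp [0.5519 0.3417 0.0971] open 0.0175 F [-0.3 -0.4 -0.5]
```

View pics/z29.png

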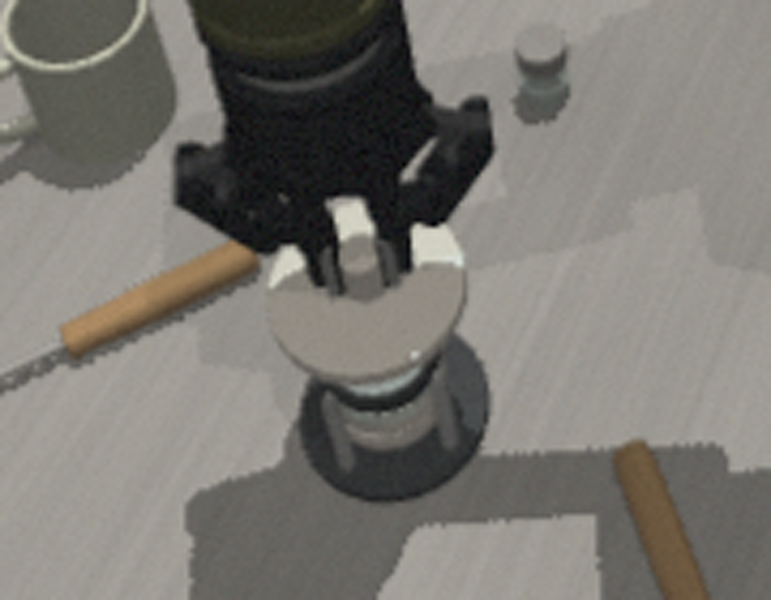

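Emit:
move_arm([
  [[0,0.0005,0.02,0,-1],[0,0.0005,0.045,0,-1],[0,0.0005,0.06,0,-1],[0,0.0005,0.066,0,-1],[0,0.0005,0.068,0,-1],[0,0.0005,0.068,0,-1],[0,0.0005,0.068,0,-1]],
])

```text
clock: 33.55
tool_pos: [0.5533, 0.3428, 0.0632]
orientation: [3.141, 0.0, 2.108]
wrist_force: [0.5, 0.4, -0.7]
opening: 0.0178
```

Run:
```python
from h import *
plan(.553,.3425,.0527,30.6)
```

```text
shift norm [-0.0002 -0.0008  0.021 ] turn norm 0.005 rows 0.3 cur jaw 30.8 q6 -0.05 t 33.55 tcp [0.5533 0.3428 0.0632] open 0.0178 F [ 0.5  0.4 -0.7]
```

Emit:
move_arm([
  [[0,-0.0005,0.008,0,-1],[0,-0.0005,0.015,0,-1],[0,-0.0005,0.019,0,-1],[0,-0.0005,0.021,0,-1],[0,-0.0005,0.022,0,-1],[0,-0.0005,0.022,0,-1]],
])

```text
clock: 34.05
tool_pos: [0.5527, 0.3425, 0.0527]
orientation: [3.141, 0.0, 2.108]
wrist_force: [-1.2, -1.3, 3.8]
opening: 0.0174
```

Run:
```python
from h import *
im,d=robot.grab_frame('side');cv2.imwrite('pics/z30.png',cv2.resize(im[260:400,150:330],(771,600),interpolation=cv2.INTER_CUBIC))
plan(.553,.3425,.0527,30.6)
```

```text
shift norm [-0.0003  0.0005  0.0001] turn norm 0.006 rows 0.0 cur jaw 30.8 q6 -0.05 t 34.1 tcp [0.5527 0.3425 0.0527] open 0.0174 F [-1.  -0.   4.8]
```

View pics/z30.png

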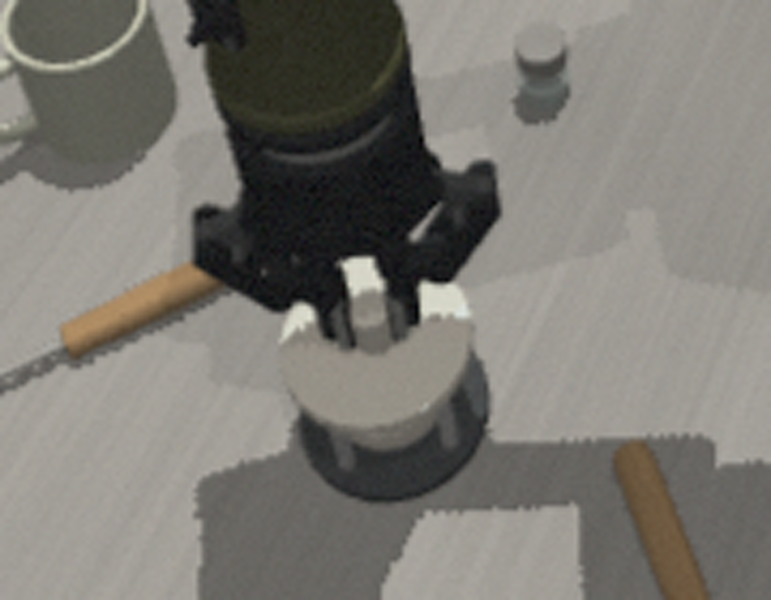

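The cap is seated at the expected height with about 4 N of contact force. I'll release it and rise.

Emit:
move_arm([
  [[0,0,0,0,-0.4],[0,0,0,0,0.2],[0,0,0,0,0.6],[0,0,0,0,0.6],[0,0,0,0,0.6],[0,0,0,0,0.6],[0,0,0,0,0.6],[0,0,-0.03,0,0.6],[0,0,-0.1,0,1],[0,0,-0.18,0,1],[0,0,-0.26,0,1],[0,0,-0.3,0,1],[0,0,-0.3,0,1],[0,0,-0.3,0,1]],
])

```text
clock: 35.27
tool_pos: [0.5537, 0.343, 0.204]
orientation: [3.137, 0.0, 2.108]
wrist_force: [1.2, -0.2, -0.6]
opening: 0.0855
```

Run:
```python
from h import *
D={}
for n in('side','top'):
    im,D[n]=robot.grab_frame(n);cv2.imwrite(f'pics/{n}31.png',im)
    P=cloud(n,D[n]).reshape(-1,3);q=P[(abs(P[:,0]-.553)<.06)&(abs(P[:,1]-.342)<.06)]
    k=q[(q[:,2]>.09)&(q[:,2]<.11)]; c=q[(q[:,2]>.07)&(q[:,2]<.079)]
    mid=lambda s:np.round((s.min(0)+s.max(0))/2,4)
    print(n,'knob',len(k),mid(k),'cap',mid(c),np.round(np.ptp(c,axis=0),3))
    X=np.c_[c[:,:2],np.ones(len(c))];print('plane',np.linalg.lstsq(X,c[:,2],rcond=None)[0])
    # cartons top
    C=P[(P[:,2]>.118)&(P[:,2]<.14)&(P[:,0]>.55)&(P[:,0]<.75)&(P[:,1]<-.1)&(P[:,1]>-.4)]
    np.save(f'cart_{n}.npy',C);print(len(C))
    G=np.zeros((200,320),np.uint8);ix=((C[:,0]-.55)*1000).astype(int);iy=((C[:,1]+.41)*1000).astype(int)
    G[ix,iy]=255;G=cv2.morphologyEx(G,cv2.MORPH_CLOSE,np.ones((7,7)))
    for c in cv2.findContours(G,cv2.RETR_EXTERNAL,cv2.CHAIN_APPROX_NONE)[0]:
        if cv2.contourArea(c)>200:
            (a,b),s,an=cv2.minAreaRect(c);print('carton y',round(a/1000-.41,4),'x',round(b/1000+.55,4),s,an)
print(robot.sense()['tool_pos'])
im=cv2.imread('pics/top31.png');cv2.imwrite('pics/z31.png',cv2.resize(im[110:270,330:500],(638,600),interpolation=cv2.INTER_CUBIC))
im=cv2.imread('pics/side31.png');cv2.imwrite('pics/z31s.png',cv2.resize(im[260:400,150:330],(771,600),interpolation=cv2.INTER_CUBIC))
```

```text
side knob 98 [0.5535 0.3437 0.0957] cap [0.5532 0.3435 0.0742] [0.087 0.088 0.008]
plane [ 0.00393201 -0.00586588  0.07402385]
640
carton y -0.3236 x 0.6174 (60.697269439697266, 38.706947326660156) 5.710593223571777
carton y -0.1594 x 0.6048 (56.559837341308594, 37.70655822753906) 7.125016689300537
carton y -0.2398 x 0.6023 (58.69407653808594, 39.458839416503906) 8.746161460876465
top knob 42 [0.5524 0.3437 0.0971] cap [0.5531 0.3438 0.0745] [0.086 0.086 0.009]
plane [ 0.00079504 -0.00699063  0.07668177]
760
carton y -0.3223 x 0.6173 (57.13926696777344, 37.63144302368164) 3.6913864612579346
carton y -0.16 x 0.6052 (55.418521881103516, 37.341678619384766) 5.5275397300720215
carton y -0.2401 x 0.6019 (54.57528305053711, 37.70655822753906) 7.125016689300537
[0.55182365 0.34197671 0.20062242]
```

View pics/z31.png

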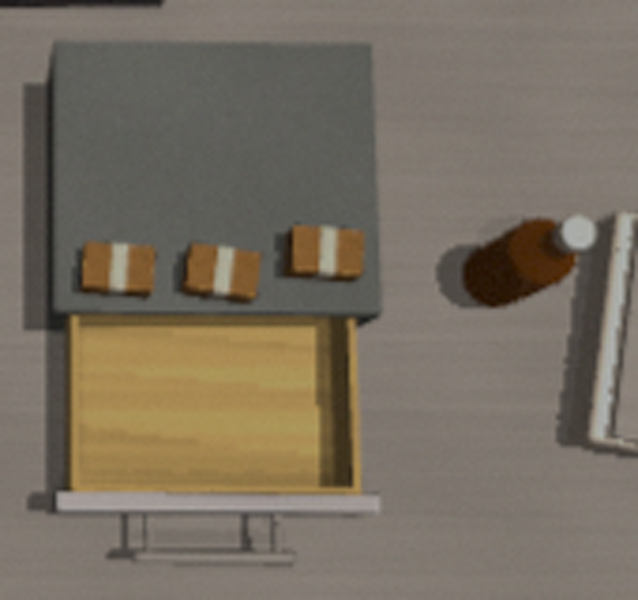

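View pics/z31s.png

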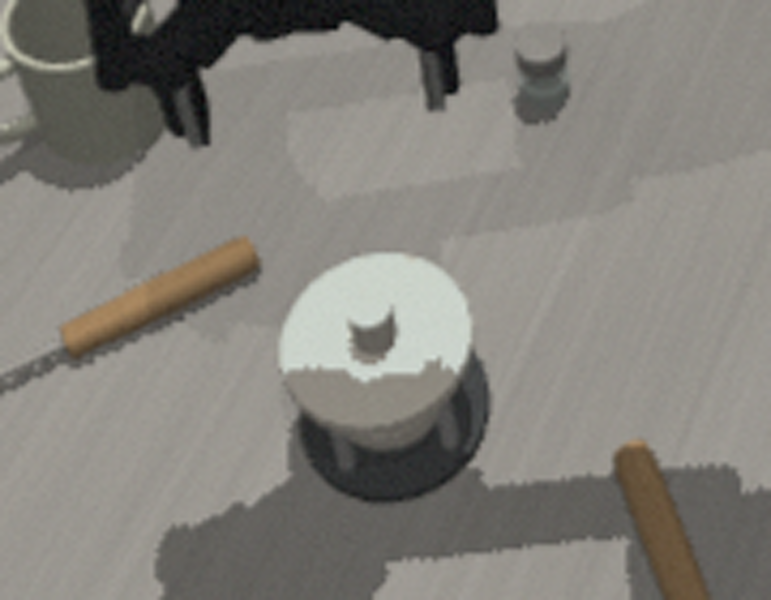

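The cap is level on the posts and centred at (0.553, 0.3435). In the top zoom the cartons are at (118,267), (222,271) and (327,251). The drawer opening spans rows 315 to 490 and columns 78 to 352. Next I measure the drawer geometry.

Run:
```python
from h import *
s=600/160
f=lambda u,v,z:np.round(ray('top',[[u/s+330,v/s+110]],z)[0],4)
print('roof edge',f(215,314,.1),'front panel top inner',f(215,491,.089),'outer',f(215,513,.089),'L wall',f(76,400,.078),'R wall',f(354,400,.078))
im,d=robot.grab_frame('top');P=cloud('top',d).reshape(-1,3)
for z0,z1,nm in((.015,.03,'floor'),(.072,.083,'walls'),(.084,.094,'front'),(.095,.107,'roof'),(.05,.07,'handle')):
    q=P[(P[:,2]>z0)&(P[:,2]<z1)&(P[:,0]>.3)&(P[:,0]<.85)&(P[:,1]<-.08)&(P[:,1]>-.40)]
    print(nm,len(q),np.round(np.percentile(q,[1,50,99],axis=0),3).tolist())
# roof front edge orientation
q=P[(P[:,2]>.095)&(P[:,2]<.106)&(P[:,0]>.5)&(P[:,0]<.9)&(P[:,1]<-.08)&(P[:,1]>-.40)]
h=cv2.minAreaRect((q[:,:2]*1000).astype(np.float32));print(h)
plan(.6048,-.1597,.2,0)
```

```text
roof edge [ 0.5712 -0.2402  0.1   ] front panel top inner [ 0.432  -0.2376  0.089 ] outer [ 0.4149 -0.2371  0.089 ] L wall [ 0.5055 -0.1306  0.078 ] R wall [ 0.5045 -0.3535  0.078 ]
floor 3127 [[0.444, -0.348, 0.017], [0.513, -0.241, 0.023], [0.584, -0.113, 0.029]]
walls 378 [[0.417, -0.355, 0.072], [0.459, -0.252, 0.078], [0.575, -0.124, 0.083]]
front 465 [[0.417, -0.362, 0.084], [0.426, -0.234, 0.088], [0.576, -0.113, 0.093]]
roof 5392 [[0.576, -0.37, 0.096], [0.699, -0.242, 0.101], [0.797, -0.114, 0.106]]
handle 409 [[0.379, -0.35, 0.051], [0.418, -0.219, 0.066], [0.781, -0.111, 0.07]]
((686.7453002929688, -242.76612854003906), (260.1502380371094, 226.67124938964844), 89.17821502685547)
shift norm [-0.9164 -0.4215  0.0014] turn norm 1.025 rows 12.1 cur jaw 30.8 q6 -0.05 t 35.42 tcp [0.5515 0.3418 0.2   ] open 0.0857 F [ 0.3 -0.5 -0.2]
```

Emit:
move_arm([
  [[-0.05,-0.023,0,0.2,1],[-0.12,-0.055,0,0.4,1],[-0.2,-0.092,0,0.6,1],[-0.28,-0.129,0,0.8,1],[-0.36,-0.166,0,1,1],[-0.44,-0.202,0,1,1],[-0.52,-0.239,0,1,1],[-0.6,-0.276,0,1,1],[-0.68,-0.313,0,1,1],[-0.76,-0.35,0,1,1],[-0.84,-0.386,0,1,1],[-0.89,-0.41,0,1,1],[-0.9164,-0.4215,0,1,1],[-0.9164,-0.4215,0.05,1,1],[-0.9164,-0.4215,0.08,1,1],[-0.9164,-0.4215,0.08,1,1],[-0.9164,-0.4215,0.08,1,1]],
])

```text
clock: 36.83
tool_pos: [0.6042, -0.1586, 0.1592]
orientation: [-3.136, -0.002, 1.584]
wrist_force: [0.4, -0.5, 0.2]
opening: 0.0854
```

Run:
```python
from h import *
plan(.605,-.1597,.083,-6.3)
```

```text
shift norm [-0.0026  0.0025  0.1525] turn norm 0.235 rows 1.8 cur jaw 0.7 q6 -0.34 t 36.83 tcp [ 0.6042 -0.1586  0.1592] open 0.0854 F [ 0.4 -0.5  0.2]
```

Emit:
move_arm([
  [[-0.001,0.0015,0.01,0.235,1],[-0.001,0.0015,0.05,0.235,1],[-0.001,0.0015,0.1,0.235,1],[-0.001,0.0015,0.13,0.235,0.8],[-0.001,0.0015,0.148,0.235,0.5],[-0.001,0.0015,0.152,0.235,0.5],[-0.001,0.0015,0.152,0.235,0.5],[-0.001,0.0015,0.152,0.235,0.5]],
])

```text
clock: 37.5
tool_pos: [0.6079, -0.1596, 0.0871]
orientation: [3.14, 0.0, 1.462]
wrist_force: [0.8, -0.6, -0.4]
opening: 0.0639
```

Run:
```python
from h import *
im,d=robot.grab_frame('side');cv2.imwrite('pics/z32.png',cv2.resize(im[70:220,220:420],(800,600),interpolation=cv2.INTER_CUBIC))
plan(.605,-.1597,.083,-6.3)
```

```text
shift norm [-0.0006 -0.0061  0.0088] turn norm 0.001 rows 0.1 cur jaw 173.7 q6 -0.21 t 37.55 tcp [ 0.6081 -0.1597  0.0874] open 0.064 F [0.  1.  0.5]
```

View pics/z32.png

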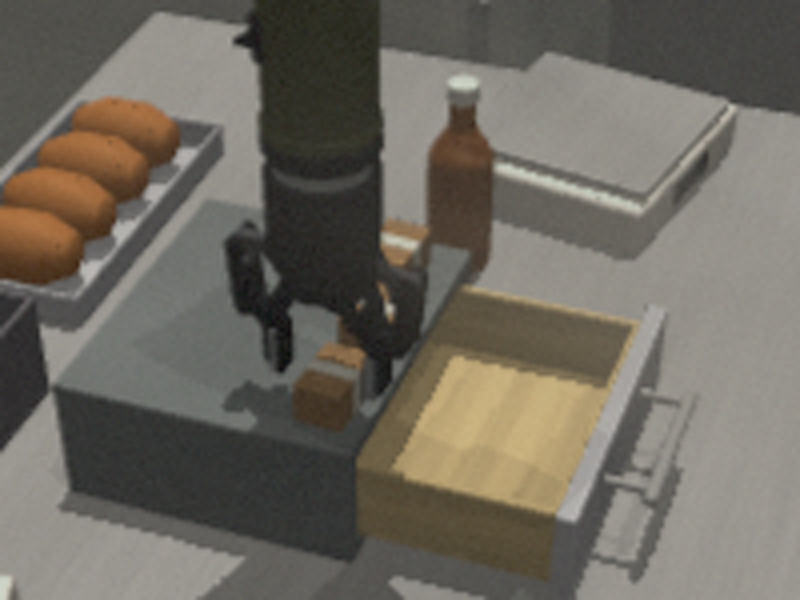

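The fingers straddle the nearest carton at zoom (325,390), in front of and behind it.

Emit:
move_arm([
  [[0,-0.005,0.008,0,0.5],[0,-0.005,0.008,0,0.5],[0,-0.005,0.008,0,0],[0,-0.005,0.008,0,-0.4],[0,-0.005,0.008,0,-0.7],[0,-0.005,0.008,0,-0.7],[0,-0.005,0.008,0,-0.7],[0,-0.005,0.008,0,-0.7],[0,-0.005,0.008,0,-0.7]],
], grip_force=30)

```text
clock: 38.3
tool_pos: [0.6047, -0.1594, 0.0825]
orientation: [3.141, 0.0, 1.461]
wrist_force: [0.2, -0.3, 4.6]
opening: 0.0354
```

Run:
```python
from h import *
plan(.500,-.178,.15,-90)
```

```text
shift norm [-0.06   -0.204  -0.1352] turn norm 2.791 rows 3.0 cur jaw 173.7 q6 -0.22 t 38.3 tcp [ 0.6047 -0.1594  0.0825] open 0.0354 F [ 0.2 -0.3  4.6]
```

Emit:
move_arm([
  [[0,0,-0.03,0,-0.7],[0,0,-0.07,0,-0.7],[0,0,-0.11,0,-0.7],[-0.01,-0.04,-0.135,0.2,-0.7],[-0.025,-0.09,-0.135,0.4,-0.7],[-0.04,-0.14,-0.135,0.6,-0.7],[-0.052,-0.18,-0.135,0.8,-0.7],[-0.06,-0.204,-0.135,1,-0.7],[-0.06,-0.204,-0.135,1,-0.7]],
], grip_force=40)

```text
clock: 39.05
tool_pos: [0.496, -0.1775, 0.1488]
orientation: [-3.138, 0.001, 0.934]
wrist_force: [0.6, 0.0, -0.3]
opening: 0.0352
```

Emit:
move_arm([
  [[0,0,0,0.23,-0.7],[0,0,0,0.46,-0.7],[0,0,0,0.69,-0.7],[0,0,0,0.9,-0.7],[0,0,0,0.9,-0.7]],
])

```text
clock: 39.47
tool_pos: [0.5007, -0.1778, 0.1491]
orientation: [3.142, -0.0, 0.467]
wrist_force: [-0.2, -0.5, -0.6]
opening: 0.0356
```

Emit:
move_arm([
  [[0,0,0,0.23,-0.7],[0,0,0,0.46,-0.7],[0,0,0,0.69,-0.7],[0,0,0,0.89,-0.7],[0,0,0,0.89,-0.7],[0,0,0,0.89,-0.7]],
])

```text
clock: 39.97
tool_pos: [0.5002, -0.1777, 0.1492]
orientation: [-3.141, -0.0, 0.007]
wrist_force: [-0.2, 0.2, -0.5]
opening: 0.0352
```

Run:
```python
from h import *
im,d=robot.grab_frame('side');cv2.imwrite('pics/z33.png',cv2.resize(im[70:220,220:420],(800,600),interpolation=cv2.INTER_CUBIC))
plan(.500,-.178,.0075,-90)
```

```text
shift norm [-1.000e-04  5.000e-04  2.835e-01] turn norm 0.011 rows 3.4 cur jaw 90.3 q6 1.14 t 40.02 tcp [ 0.5001 -0.1778  0.1493] open 0.0353 F [-0.4  0.2 -0.2]
```

View pics/z33.png

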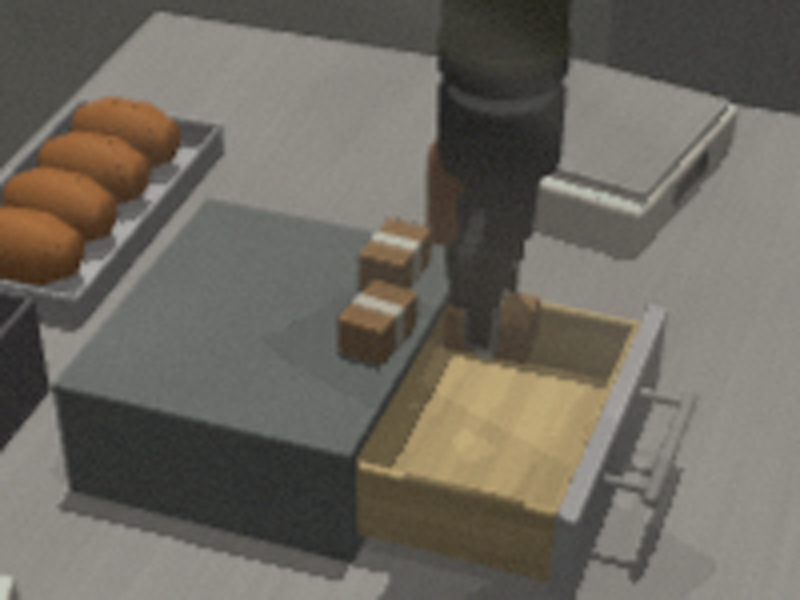

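Emit:
move_arm([
  [[0,0,0.04,0,-0.7],[0,0,0.1,0,-0.7],[0,0,0.16,0,-0.7],[0,0,0.21,0,-0.7],[0,0,0.25,0,-0.7],[0,0,0.27,0,-0.7],[0,0,0.282,0,-0.7],[0,0,0.286,0,-0.7],[0,0,0.286,0,-0.7],[0,0,0.286,0,-0.7]],
])

```text
clock: 40.85
tool_pos: [0.5007, -0.1783, 0.0075]
orientation: [3.141, -0.002, 0.001]
wrist_force: [-0.4, 0.1, -1.0]
opening: 0.0351
```

Run:
```python
from h import *
im,d=robot.grab_frame('side');cv2.imwrite('pics/z34.png',cv2.resize(im[70:220,220:420],(800,600),interpolation=cv2.INTER_CUBIC))
plan(.500,-.178,.0055,-90)
```

```text
shift norm [-0.0015 -0.0007  0.0042] turn norm 0.001 rows 0.1 cur jaw 90.0 q6 1.15 t 40.9 tcp [ 0.5008 -0.1783  0.0076] open 0.0352 F [-1.   0.2 -0.4]
```

View pics/z34.png

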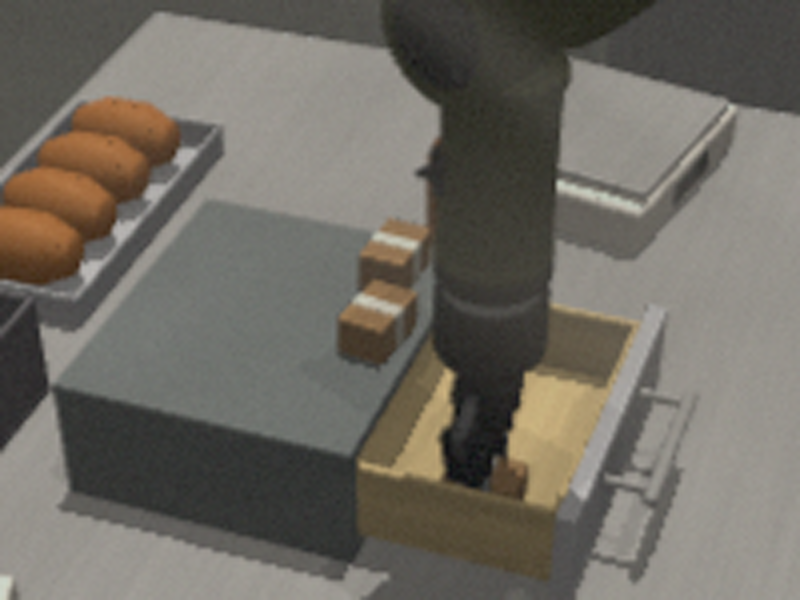

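Emit:
move_arm([
  [[0,0,0.004,0,-0.7],[0,0,0.004,0,0.1],[0,0,0.004,0,0.15],[0,0,0.004,0,0.15],[0,0,0.004,0,0.15],[0,0,-0.03,0,0.15],[0,0,-0.1,0,0.15],[0,0,-0.18,0,0.15],[0,0,-0.26,0,0.5],[0,0,-0.33,0,0.8],[0,0,-0.33,-0.23,0.8],[0,0,-0.33,-0.46,0.8],[0,0,-0.33,-0.69,0.8],[0,0,-0.33,-0.92,0.8],[0,0,-0.33,-1,0.8]],
])

```text
clock: 42.15
tool_pos: [0.4995, -0.1774, 0.1719]
orientation: [-3.142, -0.001, 0.529]
wrist_force: [-0.1, 1.1, -0.2]
opening: 0.0769
```

```bash
cat > cart.py <<'E'
from h import *
def cart(n,d):
    P=cloud(n,d).reshape(-1,3)
    C=P[(P[:,2]>.118)&(P[:,2]<.14)&(P[:,0]>.55)&(P[:,0]<.75)&(P[:,1]<-.1)&(P[:,1]>-.4)]
    G=np.zeros((200,320),np.uint8);ix=((C[:,0]-.55)*1000).astype(int);iy=((C[:,1]+.41)*1000).astype(int)
    G[ix,iy]=255;G=cv2.morphologyEx(G,cv2.MORPH_CLOSE,np.ones((7,7)))
    for c in cv2.findContours(G,cv2.RETR_EXTERNAL,cv2.CHAIN_APPROX_NONE)[0]:
        if cv2.contourArea(c)>200:
            (a,b),s,an=cv2.minAreaRect(c);print(n,'carton x',round(b/1000+.55,4),'y',round(a/1000-.41,4),np.round(s),round(an,1))
E
python3 - <<'E'
from cart import *
im,d=robot.grab_frame('side');cv2.imwrite('pics/z35.png',cv2.resize(im[70:220,220:420],(800,600),interpolation=cv2.INTER_CUBIC))
cart('side',d)
im,d=robot.grab_frame('top');cart('top',d)
plan(.602,-.24,.15,-8)
E
```

```text
side carton x 0.6177 y -0.3224 [59. 39.] 4.5
side carton x 0.6018 y -0.2396 [58. 37.] 9.5
shift norm [0.1151 0.2108 0.0434] turn norm -1.733 rows 2.9 cur jaw 120.0 q6 0.63 t 42.25 tcp [ 0.4994 -0.1775  0.1717] open 0.0772 F [-0.   0.2  0.1]
```

View pics/z35.png

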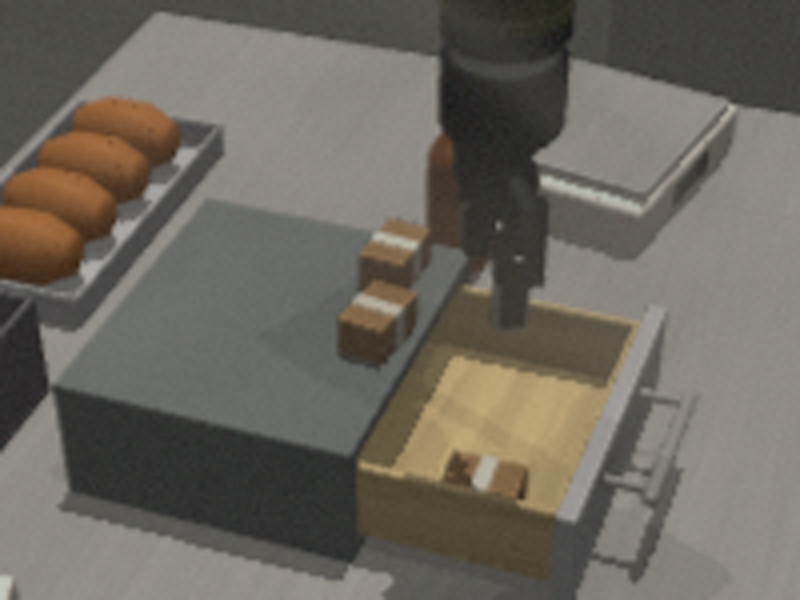

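The first carton lies flat in the drawer at zoom (487,472). Next is the second carton.

Emit:
move_arm([
  [[0.01,0.02,0,-0.2,0.8],[0.03,0.055,0,-0.4,0.8],[0.055,0.1,0,-0.6,0.8],[0.08,0.145,0,-0.8,0.8],[0.1,0.183,0,-1,0.8],[0.111,0.204,0,-1,0.8],[0.115,0.211,0,-1,0.8],[0.115,0.211,0,-1,0.8]],
])

```text
clock: 42.92
tool_pos: [0.6027, -0.2407, 0.171]
orientation: [-3.141, -0.0, 1.046]
wrist_force: [-0.5, -0.1, -0.7]
opening: 0.077
```

Emit:
move_arm([
  [[0,0,0.02,-0.23,0.8],[0,0,0.05,-0.46,0.8],[0,0,0.07,-0.73,0.8],[0,0,0.08,-0.73,0.5],[0,0,0.08,-0.73,0.5],[0,0,0.08,-0.73,0.5]],
])

```text
clock: 43.42
tool_pos: [0.6016, -0.24, 0.1316]
orientation: [-3.141, -0.0, 1.426]
wrist_force: [-0.9, 0.2, -0.7]
opening: 0.0643
```

Run:
```python
from h import *
im,d=robot.grab_frame('side');cv2.imwrite('pics/z36.png',cv2.resize(im[70:220,220:420],(800,600),interpolation=cv2.INTER_CUBIC))
plan(.602,-.24,.083,-8)
```

```text
shift norm [ 0.0005 -0.0005  0.0983] turn norm -0.008 rows 1.2 cur jaw 171.8 q6 -0.3 t 43.47 tcp [ 0.6022 -0.2403  0.1322] open 0.0643 F [ 0.9  0.3 -0.2]
```

View pics/z36.png

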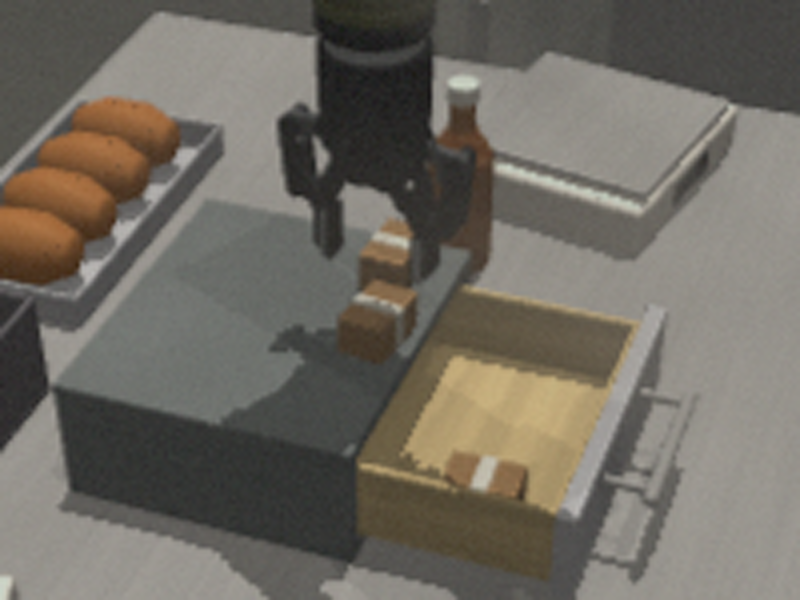

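The gripper is above and aligned with the second carton at zoom (378,320). I'll descend and grip it.

Emit:
move_arm([
  [[0,0,0.03,0,0.5],[0,0,0.07,0,0.5],[0,0,0.09,0,0.5],[0,0,0.098,0,0.5],[0,0,0.098,0,0.5],[0,0,0.098,0,0],[0,0,0.098,0,-0.4],[0,0,0.098,0,-0.7],[0,0,0.098,0,-0.7],[0,0,0.098,0,-0.7],[0,0,0.098,0,-0.7],[0,0,0.098,0,-0.7]],
], grip_force=30)

```text
clock: 44.47
tool_pos: [0.6032, -0.2409, 0.0837]
orientation: [3.139, 0.001, 1.43]
wrist_force: [0.4, -0.4, 6.3]
opening: 0.0354
```

Run:
```python
from h import *
plan(.500,-.242,.15,-90)
```

```text
shift norm [-0.0314 -0.2037 -0.133 ] turn norm 2.73 rows 2.9 cur jaw 171.9 q6 -0.3 t 44.47 tcp [ 0.6032 -0.2409  0.0837] open 0.0354 F [ 0.4 -0.4  6.3]
```

Emit:
move_arm([
  [[0,0,-0.03,0,-0.7],[0,0,-0.07,0,-0.7],[0,0,-0.11,0,-0.7],[-0.006,-0.04,-0.135,0.2,-0.7],[-0.014,-0.09,-0.135,0.4,-0.7],[-0.022,-0.14,-0.135,0.6,-0.7],[-0.028,-0.18,-0.135,0.8,-0.7],[-0.0314,-0.204,-0.135,1,-0.7],[-0.0314,-0.204,-0.135,1,-0.7]],
], grip_force=40)

```text
clock: 45.22
tool_pos: [0.4954, -0.2408, 0.1496]
orientation: [-3.138, 0.001, 0.902]
wrist_force: [-0.2, 1.0, -1.4]
opening: 0.0349
```

Emit:
move_arm([
  [[0,0,0,0.23,-0.7],[0,0,0,0.46,-0.7],[0,0,0,0.69,-0.7],[0,0,0,0.9,-0.7],[0,0,0,0.9,-0.7]],
])

```text
clock: 45.63
tool_pos: [0.5, -0.2417, 0.1498]
orientation: [3.141, -0.0, 0.435]
wrist_force: [0.9, 0.6, -0.3]
opening: 0.0352
```

Emit:
move_arm([
  [[0,0,0,0.23,-0.7],[0,0,0,0.46,-0.7],[0,0,0,0.69,-0.7],[0,0,0,0.83,-0.7],[0,0,0,0.83,-0.7],[0,0,0,0.83,-0.7]],
])

```text
clock: 46.13
tool_pos: [0.4996, -0.2417, 0.1498]
orientation: [-3.142, -0.0, 0.006]
wrist_force: [0.1, -1.0, -0.1]
opening: 0.0352
```

Run:
```python
from h import *
im,d=robot.grab_frame('side');cv2.imwrite('pics/z37.png',cv2.resize(im[70:220,220:420],(800,600),interpolation=cv2.INTER_CUBIC))
plan(.500,-.242,.0075,-90)
```

```text
shift norm [0.0011 0.0007 0.2846] turn norm 0.01 rows 3.4 cur jaw 90.3 q6 1.04 t 46.18 tcp [ 0.4994 -0.2417  0.1498] open 0.0351 F [ 0.2  0.1 -0.1]
```

View pics/z37.png

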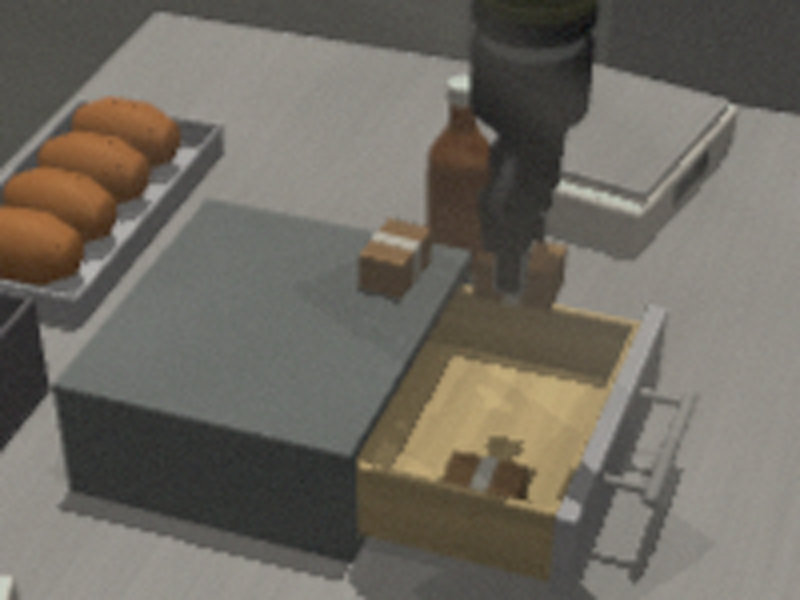

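Emit:
move_arm([
  [[0,0,0.04,0,-0.7],[0,0,0.1,0,-0.7],[0,0,0.16,0,-0.7],[0,0,0.21,0,-0.7],[0,0,0.25,0,-0.7],[0,0,0.27,0,-0.7],[0,0,0.282,0,-0.7],[0,0,0.287,0,-0.7],[0,0,0.287,0,-0.7],[0,0,0.287,0,-0.7]],
])

```text
clock: 47.02
tool_pos: [0.5, -0.2422, 0.0075]
orientation: [3.141, -0.002, 0.001]
wrist_force: [0.5, 0.1, -0.5]
opening: 0.0351
```

Emit:
move_arm([
  [[0,0,0.001,0,-0.7],[0,0,0.001,0,0.1],[0,0,0.001,0,0.15],[0,0,0.001,0,0.15],[0,0,0.001,0,0.15],[0,0,-0.03,0,0.15],[0,0,-0.1,0,0.15],[0,0,-0.18,0,0.15],[0,0,-0.26,0,0.5],[0,0,-0.33,0,0.8],[0,0,-0.33,-0.23,0.8],[0,0,-0.33,-0.46,0.8],[0,0,-0.33,-0.69,0.8],[0,0,-0.33,-0.92,0.8],[0,0,-0.33,-1,0.8]],
])

```text
clock: 48.27
tool_pos: [0.4989, -0.2415, 0.1717]
orientation: [3.141, -0.0, 0.529]
wrist_force: [0.3, -0.5, 0.1]
opening: 0.0768
```

Run:
```python
from cart import *
im,d=robot.grab_frame('side');cv2.imwrite('pics/z38.png',cv2.resize(im[70:220,220:420],(800,600),interpolation=cv2.INTER_CUBIC))
cart('side',d)
plan(.6176,-.3224,.15,-5)
```

```text
side carton x 0.6174 y -0.3219 [57. 38.] 7.1
shift norm [0.1236 0.2594 0.0432] turn norm -1.824 rows 3.5 cur jaw 120.3 q6 0.52 t 48.32 tcp [ 0.4988 -0.2415  0.1716] open 0.0767 F [0.4 0.9 0.4]
```

View pics/z38.png

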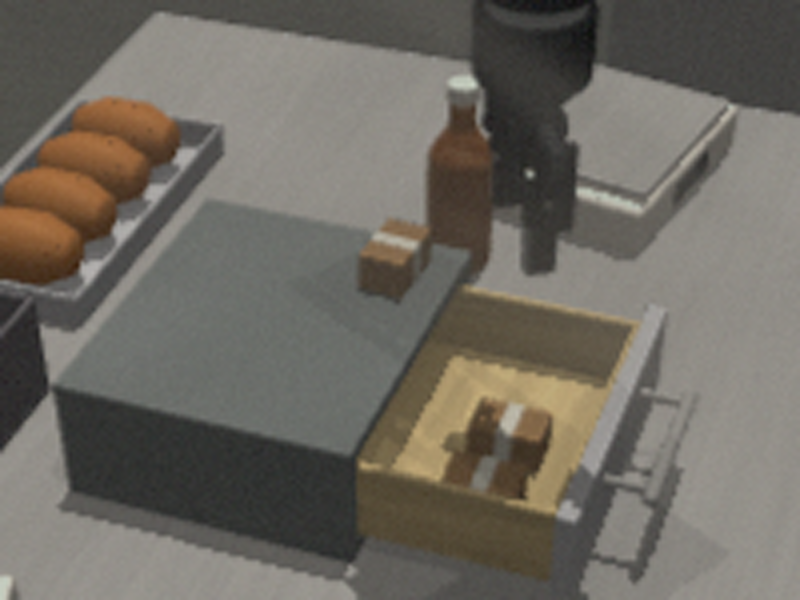

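Two cartons are in the drawer side by side. Now the third.

Emit:
move_arm([
  [[0.01,0.02,0,-0.2,0.8],[0.03,0.063,0,-0.4,0.8],[0.058,0.12,0,-0.6,0.8],[0.085,0.178,0,-0.8,0.8],[0.108,0.226,0,-1,0.8],[0.12,0.251,0,-1,0.8],[0.1236,0.259,0,-1,0.8],[0.1236,0.259,0,-1,0.8]],
])

```text
clock: 48.98
tool_pos: [0.6177, -0.3233, 0.1706]
orientation: [-3.141, 0.0, 1.046]
wrist_force: [-0.6, -0.5, -0.2]
opening: 0.077
```

Emit:
move_arm([
  [[0,0,0.02,-0.23,0.8],[0,0,0.05,-0.46,0.8],[0,0,0.07,-0.69,0.8],[0,0,0.08,-0.83,0.5],[0,0,0.08,-0.83,0.5],[0,0,0.08,-0.83,0.5]],
])

```text
clock: 49.48
tool_pos: [0.616, -0.3219, 0.1314]
orientation: [-3.14, -0.001, 1.479]
wrist_force: [0.1, 0.8, 0.3]
opening: 0.0642
```

Run:
```python
from h import *
im,d=robot.grab_frame('side');cv2.imwrite('pics/z39.png',cv2.resize(im[70:220,220:420],(800,600),interpolation=cv2.INTER_CUBIC))
plan(.6176,-.3224,.083,-5)
```

```text
shift norm [-0.      0.0019  0.098 ] turn norm -0.008 rows 1.2 cur jaw 174.8 q6 -0.45 t 49.53 tcp [ 0.6167 -0.3223  0.132 ] open 0.064 F [ 0.4 -0.2  0.1]
```

View pics/z39.png

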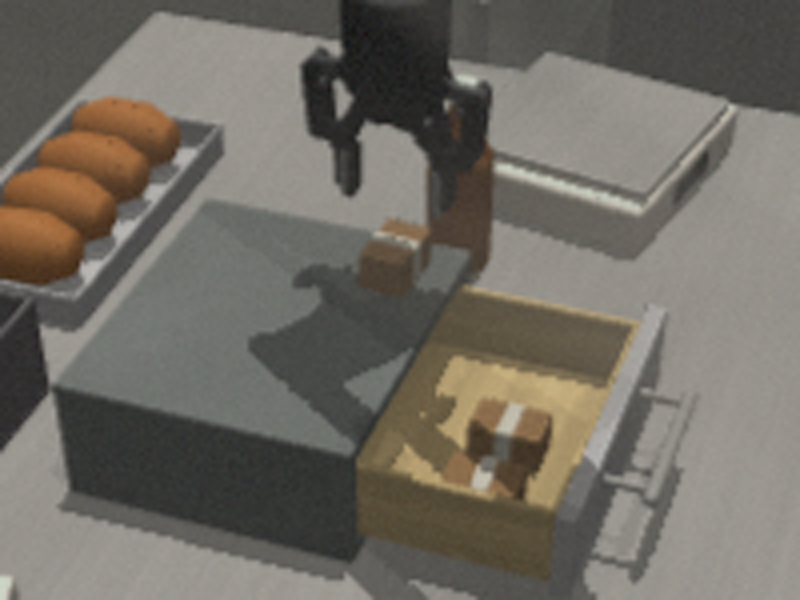

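The gripper is above and aligned with the third carton at zoom (393,257).

Emit:
move_arm([
  [[0,0.001,0.03,0,0.5],[0,0.001,0.07,0,0.5],[0,0.001,0.09,0,0.5],[0,0.001,0.098,0,0.5],[0,0.001,0.098,0,0.5],[0,0.001,0.098,0,0],[0,0.001,0.098,0,-0.4],[0,0.001,0.098,0,-0.7],[0,0.001,0.098,0,-0.7],[0,0.001,0.098,0,-0.7],[0,0.001,0.098,0,-0.7],[0,0.001,0.098,0,-0.7]],
], grip_force=30)

```text
clock: 50.53
tool_pos: [0.6187, -0.3234, 0.0838]
orientation: [3.139, 0.001, 1.482]
wrist_force: [-0.7, 0.4, 6.4]
opening: 0.0354
```

Run:
```python
from h import *
plan(.500,-.306,.15,-90)
```

```text
shift norm [ 0.0135 -0.2393 -0.1329] turn norm 2.83 rows 3.3 cur jaw 174.9 q6 -0.45 t 50.53 tcp [ 0.6187 -0.3234  0.0838] open 0.0354 F [-0.7  0.4  6.4]
```

Emit:
move_arm([
  [[0,0,-0.03,0,-0.7],[0,0,-0.07,0,-0.7],[0,0,-0.11,0,-0.7],[0.002,-0.04,-0.135,0.2,-0.7],[0.006,-0.1,-0.135,0.4,-0.7],[0.009,-0.16,-0.135,0.6,-0.7],[0.012,-0.21,-0.135,0.8,-0.7],[0.0135,-0.239,-0.135,1,-0.7],[0.0135,-0.239,-0.135,1,-0.7]],
], grip_force=40)

```text
clock: 51.28
tool_pos: [0.4951, -0.3041, 0.1496]
orientation: [-3.137, 0.001, 0.954]
wrist_force: [-1.0, 0.2, -0.7]
opening: 0.0353
```

Emit:
move_arm([
  [[0,0,0,0.23,-0.7],[0,0,0,0.46,-0.7],[0,0,0,0.69,-0.7],[0,0,0,0.92,-0.7],[0,0,0,0.92,-0.7]],
])

```text
clock: 51.7
tool_pos: [0.5003, -0.3058, 0.1498]
orientation: [3.141, -0.0, 0.476]
wrist_force: [0.7, 0.6, -1.0]
opening: 0.0354
```

Emit:
move_arm([
  [[0,0,0,0.23,-0.7],[0,0,0,0.46,-0.7],[0,0,0,0.69,-0.7],[0,0,0,0.91,-0.7],[0,0,0,0.91,-0.7],[0,0,0,0.91,-0.7]],
])

```text
clock: 52.2
tool_pos: [0.4999, -0.3057, 0.1498]
orientation: [-3.141, -0.0, 0.007]
wrist_force: [0.5, -0.3, 0.4]
opening: 0.0352
```

Run:
```python
from h import *
im,d=robot.grab_frame('side');cv2.imwrite('pics/z40.png',cv2.resize(im[70:220,220:420],(800,600),interpolation=cv2.INTER_CUBIC))
plan(.500,-.306,.0065,-90)
```

```text
shift norm [0.0005 0.0007 0.2866] turn norm 0.011 rows 3.4 cur jaw 90.3 q6 0.94 t 52.25 tcp [ 0.4997 -0.3057  0.1498] open 0.0352 F [0.5 0.1 0.1]
```

View pics/z40.png

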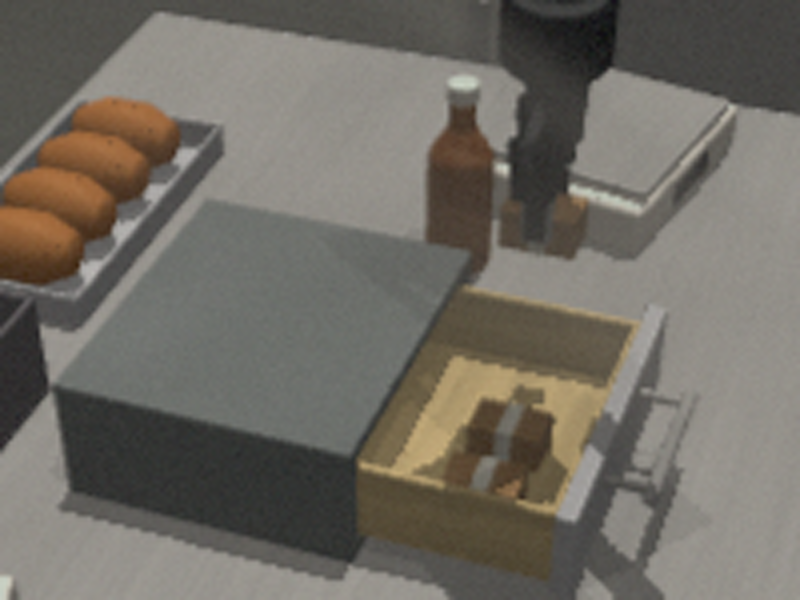

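Emit:
move_arm([
  [[0,0,0.04,0,-0.7],[0,0,0.1,0,-0.7],[0,0,0.16,0,-0.7],[0,0,0.21,0,-0.7],[0,0,0.25,0,-0.7],[0,0,0.27,0,-0.7],[0,0,0.282,0,-0.7],[0,0,0.287,0,-0.7],[0,0,0.287,0,-0.7],[0,0,0.287,0,-0.7]],
])

```text
clock: 53.08
tool_pos: [0.5004, -0.3063, 0.0076]
orientation: [3.14, -0.002, 0.001]
wrist_force: [-0.7, -0.1, 0.1]
opening: 0.0352
```

Emit:
move_arm([
  [[0,0,0.001,0,-0.7],[0,0,0.001,0,0.02],[0,0,0.001,0,0.05],[0,0,0.001,0,0.05],[0,0,0.001,0,0.05],[0,0,-0.03,0,0.05],[0,0,-0.1,0,0.05],[0,0,-0.18,0,0.05],[0,0,-0.26,0,0],[0,0,-0.33,0,-0.5],[0,0,-0.33,0,-1],[0,0,-0.33,0,-1]],
])

```text
clock: 54.08
tool_pos: [0.501, -0.3075, 0.1745]
orientation: [3.137, -0.005, 0.0]
wrist_force: [0.2, -0.7, -0.3]
opening: 0.007
```

Run:
```python
from h import *
im,d=robot.grab_frame('side');cv2.imwrite('pics/z41.png',cv2.resize(im[70:220,220:420],(800,600),interpolation=cv2.INTER_CUBIC))
P=cloud('side',d).reshape(-1,3)
q=P[(P[:,0]>.44)&(P[:,0]<.56)&(P[:,1]<-.14)&(P[:,1]>-.345)&(P[:,2]>.032)&(P[:,2]<.11)]
print('carton tops',np.round(np.percentile(q,[5,50,95,99],axis=0),3))
h=P[(P[:,0]>.36)&(P[:,0]<.41)&(P[:,1]<-.15)&(P[:,1]>-.33)&(P[:,2]>.045)&(P[:,2]<.08)]
print('handle',len(h),np.round(np.percentile(h,[2,50,98],axis=0),3))
plan(.35,-.24,.17,-90)
```

```text
carton tops [[ 0.474 -0.318  0.035]
 [ 0.499 -0.239  0.052]
 [ 0.526 -0.169  0.055]
 [ 0.528 -0.162  0.058]]
handle 163 [[ 0.378 -0.297  0.062]
 [ 0.384 -0.229  0.067]
 [ 0.408 -0.177  0.071]]
shift norm [-0.299  -0.1327  0.0039] turn norm 0.0 rows 3.9 cur jaw 90.0 q6 0.95 t 54.13 tcp [ 0.4995 -0.3063  0.1723] open 0.0008 F [-0.1 -0.2  0.7]
```

View pics/z41.png

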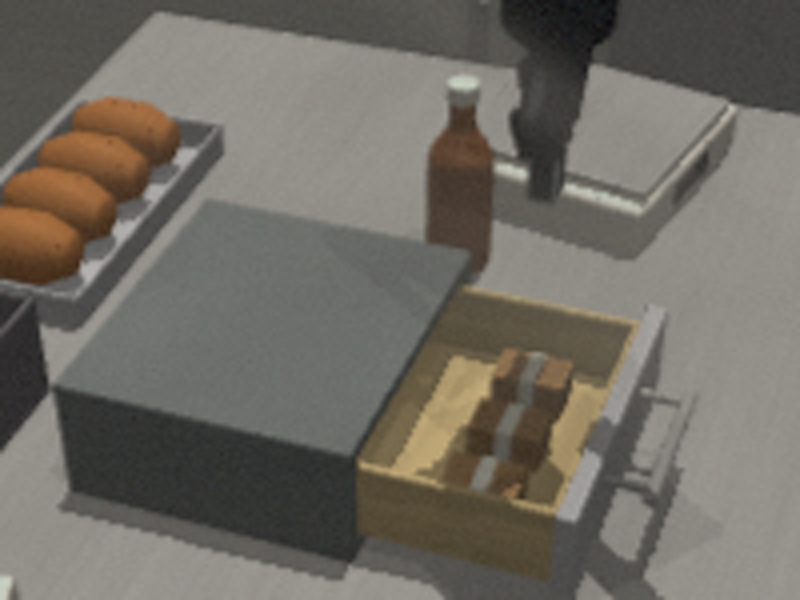

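All three cartons lie flat in the drawer, with their tops at z 0.053. Next I push the handle bar (at x about 0.38) with the shut fingers.

Emit:
move_arm([
  [[-0.03,-0.014,0,0,-1],[-0.09,-0.04,0,0,-1],[-0.16,-0.072,0,0,-1],[-0.23,-0.104,0,0,-1],[-0.28,-0.128,0,0,-1],[-0.303,-0.139,0,0,-1],[-0.303,-0.139,0.03,0,-1],[-0.303,-0.139,0.1,0,-1],[-0.303,-0.139,0.18,0,-1],[-0.303,-0.139,0.25,0,-1],[-0.303,-0.139,0.29,0,-1],[-0.303,-0.139,0.3,0,-1],[-0.303,-0.139,0.3,0,-1]],
])

```text
clock: 55.22
tool_pos: [0.3465, -0.2351, 0.0193]
orientation: [-3.138, 0.004, 0.0]
wrist_force: [-0.2, 0.6, -0.2]
opening: 0.0001
```

Run:
```python
from h import *
im,d=robot.grab_frame('side');cv2.imwrite('pics/z42.png',cv2.resize(im[70:220,260:460],(800,600),interpolation=cv2.INTER_CUBIC))
im,d=robot.grab_frame('top');cv2.imwrite('pics/z42t.png',cv2.resize(im[110:270,330:500],(638,600),interpolation=cv2.INTER_CUBIC))
plan(.51,-.237,.022,-90)
```

```text
shift norm [ 0.3231  0.0008 -0.0009] turn norm 0.001 rows 3.9 cur jaw 90.0 q6 0.87 t 55.32 tcp [ 0.3485 -0.2366  0.0216] open 0.0003 F [-1.1 -0.3  0.5]
```

View pics/z42.png

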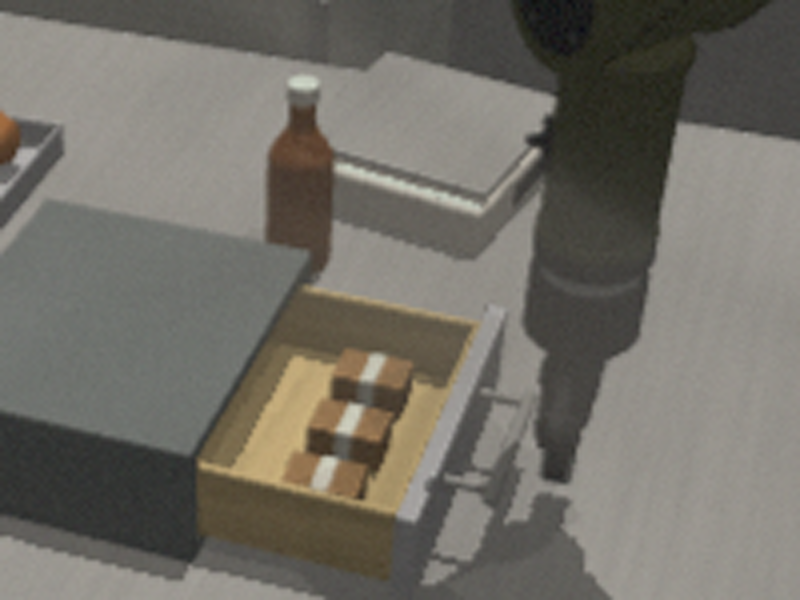

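View pics/z42t.png

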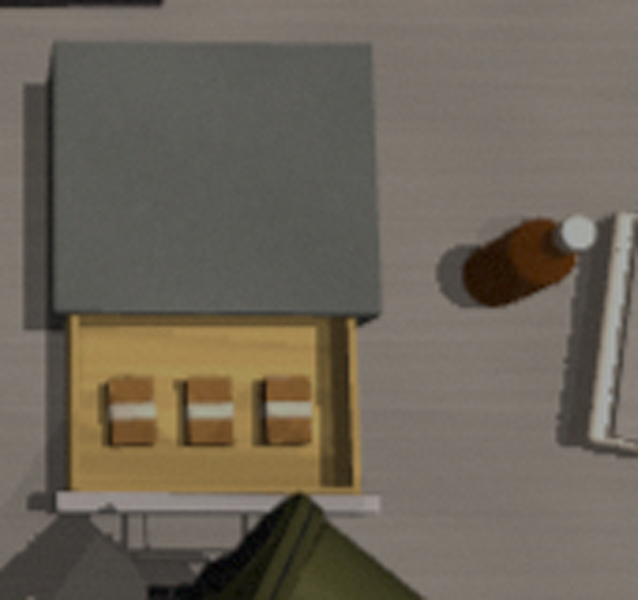

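The finger stands in front of the bar. I'll push gradually.

Emit:
move_arm([
  [[0.015,0,0,0,-1],[0.03,0,0,0,-1],[0.045,0,0,0,-1],[0.06,0,0,0,-1],[0.08,0,0,0,-1],[0.1,0,0,0,-1],[0.12,0,0,0,-1],[0.14,0,0,0,-1],[0.16,0,0,0,-1],[0.18,0,0,0,-1],[0.2,0,0,0,-1],[0.215,0,0,0,-1],[0.23,0,0,0,-1],[0.24,0,0,0,-1],[0.25,0,0,0,-1],[0.255,0,0,0,-1]],
])

```text
clock: 56.65
tool_pos: [0.4761, -0.2361, 0.0214]
orientation: [-3.142, -0.0, 0.0]
wrist_force: [-0.8, -1.1, -0.5]
opening: 0.0001
```

```bash
cat > dr.py <<'E'
from h import *
def dr(n):
    im,d=robot.grab_frame(n);P=cloud(n,d).reshape(-1,3)
    f=P[(P[:,2]>.084)&(P[:,2]<.093)&(P[:,0]>.39)&(P[:,0]<.566)&(P[:,1]<-.12)&(P[:,1]>-.36)]
    r=P[(P[:,2]>.096)&(P[:,2]<.106)&(P[:,0]>.5)&(P[:,0]<.7)&(P[:,1]<-.12)&(P[:,1]>-.36)]
    print(n,'front',len(f),np.round(np.percentile(f[:,0],[2,50,98]),4) if len(f) else '', 'roof min',np.round(np.percentile(r[:,0],1),4)); return im
E
python3 - <<'E'
from dr import *
im=dr('side');cv2.imwrite('pics/z43.png',cv2.resize(im[70:220,240:440],(800,600),interpolation=cv2.INTER_CUBIC))
print(robot.sense()['joint_torque']);plan(.51,-.237,.022,-90)
E
```

```text
side front 264 [0.5278 0.536  0.5445] roof min 0.5743
[-5.65097085e-02 -4.62804615e+01 -1.58221650e+01 -4.13847179e-02
  1.82099347e-01  1.23974451e-02]
shift norm [ 0.0672  0.0016 -0.0011] turn norm 0.0 rows 0.8 cur jaw 90.0 q6 1.03 t 56.7 tcp [ 0.4764 -0.2362  0.0214] open 0.0 F [ 0.2  0.1 -0.1]
```

View pics/z43.png

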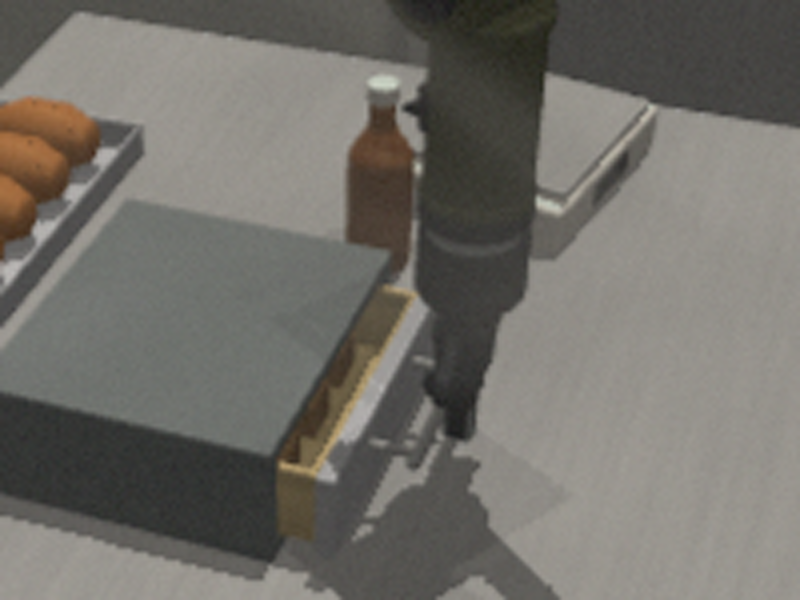

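Emit:
move_arm([
  [[0.01,0.001,0,0,-1],[0.02,0.001,0,0,-1],[0.03,0.001,0,0,-1],[0.04,0.001,0,0,-1],[0.048,0.001,0,0,-1],[0.054,0.001,0,0,-1],[0.058,0.001,0,0,-1],[0.06,0.001,0,0,-1],[0.062,0.001,0,0,-1],[0.062,0.001,0,0,-1]],
])

```text
clock: 57.53
tool_pos: [0.5061, -0.2366, 0.0214]
orientation: [3.142, 0.001, 0.0]
wrist_force: [-1.6, 0.3, -0.1]
opening: -0.0002
```

Run:
```python
from dr import *
im=dr('side');cv2.imwrite('pics/z44.png',cv2.resize(im[70:220,240:440],(800,600),interpolation=cv2.INTER_CUBIC))
plan(.51,-.237,.022,-90)
```

```text
side front 125 [0.497  0.5619 0.5658] roof min 0.5744
shift norm [ 0.0078  0.0007 -0.0011] turn norm 0.0 rows 0.1 cur jaw 90.0 q6 1.06 t 57.58 tcp [ 0.5061 -0.2367  0.0214] open -0.0002 F [-2.3  0.3 -0.5]
```

View pics/z44.png

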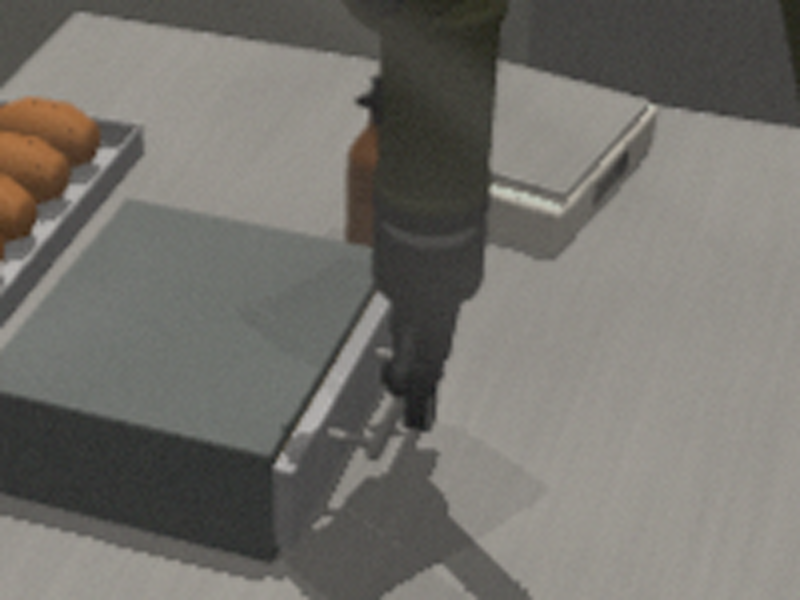

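Emit:
move_arm([
  [[0.005,0,0,0,-1],[0.01,0,0,0,-1],[0.014,0,0,0,-1],[0.014,0,0,0,-1],[0.014,0,0,0,-1]],
])

```text
clock: 58.0
tool_pos: [0.506, -0.2364, 0.0213]
orientation: [-3.141, 0.012, 0.002]
wrist_force: [-16.8, -4.7, 10.5]
opening: -0.0
```

The drawer is on its stop, with 17 N of reaction and no further movement. I'll back off, rise and verify.

Emit:
move_arm([
  [[0,0,0,0,-1],[-0.02,0,0,0,-1],[-0.05,0,0,0,-1],[-0.09,0,0,0,-1],[-0.12,0,0,0,-1],[-0.12,0,-0.06,0,-1],[-0.12,0,-0.14,0,-1],[-0.12,0,-0.22,0,-1],[-0.12,0,-0.3,0,-1],[-0.12,0,-0.35,0,-1],[-0.12,0,-0.35,0,-1],[-0.12,0,-0.35,0,-1]],
])

```text
clock: 59.0
tool_pos: [0.4552, -0.2376, 0.1988]
orientation: [3.138, -0.006, 0.0]
wrist_force: [-1.2, 0.4, -0.9]
opening: 0.0
```

Run:
```python
from dr import *
for n in('side','top'):
    im=dr(n);cv2.imwrite(f'pics/{n}45.png',im)
    _,d=robot.grab_frame(n);P=cloud(n,d).reshape(-1,3);q=P[(abs(P[:,0]-.553)<.06)&(abs(P[:,1]-.342)<.06)]
    k=q[(q[:,2]>.09)&(q[:,2]<.11)]; c=q[(q[:,2]>.07)&(q[:,2]<.079)]
    mid=lambda s:np.round((s.min(0)+s.max(0))/2,4)
    print(n,'knob',mid(k),'cap',mid(c),np.round(np.ptp(c,axis=0),3))
    h=P[(P[:,0]>.47)&(P[:,0]<.56)&(P[:,1]<-.15)&(P[:,1]>-.33)&(P[:,2]>.055)&(P[:,2]<.072)]
    print('handle',len(h),np.round(np.percentile(h,[2,50,98],axis=0),3).tolist())
print(robot.sense()['clock'],robot.sense()['tool_pos'])
im=cv2.imread('pics/top45.png');cv2.imwrite('pics/z45.png',cv2.resize(im[110:270,330:500],(638,600),interpolation=cv2.INTER_CUBIC))
```

```text
side front 140 [0.5576 0.5618 0.5657] roof min 0.5747
side knob [0.5534 0.3437 0.0958] cap [0.5535 0.3435 0.0744] [0.087 0.088 0.009]
handle 213 [[0.518, -0.32, 0.056], [0.528, -0.245, 0.066], [0.56, -0.178, 0.071]]
top front 124 [0.5597 0.5629 0.5659] roof min 0.576
top knob [0.5524 0.3442 0.0977] cap [0.553  0.3447 0.0745] [0.086 0.088 0.009]
handle 170 [[0.52, -0.293, 0.056], [0.527, -0.229, 0.067], [0.559, -0.18, 0.071]]
59.2 [ 0.4523603  -0.23588857  0.19477069]
```

View pics/side45.png

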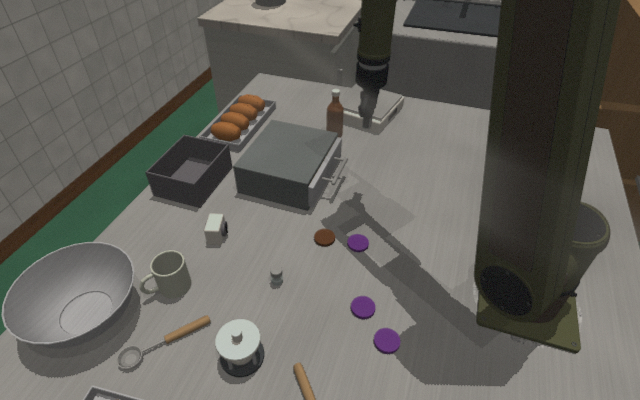

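View pics/z45.png

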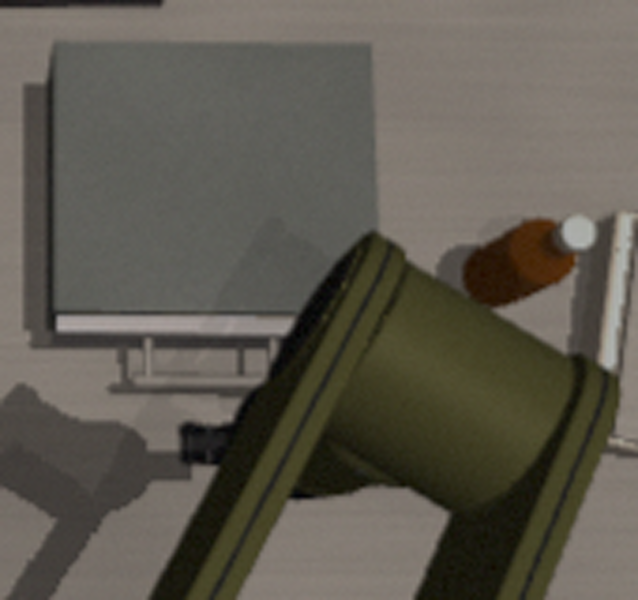

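The drawer front is flush with the cabinet, the cap is level, and nothing else has moved. I'm handing in.

```bash
python3 -c "
from workcell import robot
print(robot.hand_in()); print(robot.sense()['clock'])"
```

```text
the job is handed in; nothing more can be done
None
the job is handed in; nothing more can be done
```

The window is rebuilt in the holder, all three cartons are in the drawer, and the drawer is pushed fully shut. I handed the job in at about 59 s of the allowed 210 s; no verdict was reported.

**Holder:** The stack is both white spacers, then the clear glass, then the retaining ring with its lugs up, with the dust cap back on the posts.
- **Stack heights:** Layer tops measured 0.030, 0.042, 0.052 and 0.0615 m, each within 0.5 mm of where it should be. Each part was centred within about 2 mm of the holder axis.
- **Cap:** It sits level at (0.553, 0.344), in line with the stack. I could not look at the stack again once the cap was on.

**Drawer:** The cartons lay flat side by side, with their tops at about 0.053 m, well below the rim. I pushed the handle until the drawer stopped against about 17 N, and the front panel looks flush with the cabinet.

**Checks that disagreed or failed:**
- **First cap grasp:** It closed on nothing. The real fingertips sit about 28 mm above the tool position the robot reports, so I corrected every later grasp for that.
- **Retaining ring position:** My first estimate was about 15 mm off, because the detector saw only part of the ring. Depth measurements from both cameras agreed on the corrected position.
- **Drawer closing:** Estimates of its travel differ by about 2 mm, inside the 8 mm tolerance. The camera cannot show the remaining gap more precisely than that.

The salt jar, timer, brush, spoon, mug and oil bottle looked unmoved in the last pictures, but I did not measure them.

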